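# Draw up the last end panel of a shop display riser with its cam lock

### The job

On the shop's display table a flat-pack wooden riser lies upside down, its last end panel still standing a few millimetres open on its dowels. Take the slotted screwdriver out of its stand, set the blade in the slot of the cam lock beside that panel and turn the cam clockwise until it has drawn the panel shut against the board and the bolt is snug: hand-tight and no harder, or the bolt strips out of the soft wood. Then stand the screwdriver back in its own socket in the stand, and leave the awl, bottle, tin and carton where they are.

Things in the scene. Friction and masses are not known exactly. Their poses are not given: they have to be found in the camera images.
- riser: upside-down wooden riser, fixed to the table: board 240 x 150 mm lying flat, its top face at z = 28 mm. Origin on the table straight below the cam's axis; x level towards the loose panel (board's edge at x = 36 mm, far edge at -204 mm), z up. At the far end an 80 mm high panel, already locked; along its y = 75 mm side an apron, top at z = 73 mm
- cam: the cam to turn: steel disc 34 mm across, flush in the board (top at z = 28 mm), turning in place on a vertical axis. Origin on the axis at table height. One straight slot through its centre along the body's x: 20 mm long, 5 mm wide, floor at z = 22 mm, closed ends; a small dark arrow at the slot's +x end points to the loose panel at the start. Tightens clockwise from above (yaw falls)
- cam_axis (a point): centre of the cam's top. Torque to turn: 0.05 to 0.10 N m till it catches the bolt (at 0.1 to 0.9 rad), 0.08 to 0.15 while it draws the panel in (3.8 mm per rad); shut 0.75 to 1.6 rad from the start, as the bolt is screwed in more or less deep; then up 2.5 N m per rad. Snug at 0.20 to 0.27 N m; past 0.32 the bolt strips. Play and give add up to 0.7 rad at the hand. It stays as left
- end_panel: loose end panel, 18 mm thick, 150 mm wide, 80 mm high, upright at the riser's end nearest the tool stand; it only slides in and out on two dowels. Origin on the middle of its inner face at table height, x out of the joint. Gap = its distance from the riser's origin along the riser's x less 36 mm: 2 to 2.8 mm at the start, 0 when shut (to -0.5 as the wood is squeezed)
- driver_handle (a point): centre of the screwdriver's square black handle, 24 x 24 mm, 62 mm long, edges rounded, faces along x and y; 93 mm from the tip. The driver stands tip down, is 127 mm long and weighs 0.13 kg. Site axes: z from tip to handle (up), the blade's width along y, its thickness along x
- driver_tip (a point): middle of the screwdriver's tip, axes as driver_handle: flat blade 16 mm wide (y), 3 mm thick (x), 12 mm long, then a round 9 mm shank up to the handle's flat end, 60 mm from the tip
- driver_socket (a point): mouth of the driver's socket in the top (z = 64 mm) of the fixed wooden tool stand, 60 mm (x) by 130 mm (y). The opening is 14 mm along x and 22 mm along y, through to the table. The driver stands in it, the handle's flat end resting on the stand, its blade's width along y (either way round). The awl is in the other socket, 66 mm away along +y
- awl: awl with a round bulbous handle 30 mm across, in the stand's other socket, 109 mm long, tip down; origin at its tip; a bystander
- bottle: drinks bottle, 68 mm across, 210 mm high, origin under its centre; a bystander
- tin: round gift tin, 93 mm across, 100 mm high, origin under its centre; a bystander
- carton: carton 120 x 75 x 60 mm, origin under its centre; a bystander

How it is judged:
On the way, in this order (a step that is already met when the one before it is completed fails the run):
1. the screwdriver's blade is seated in the cam's slot (height (world z) of driver_tip below 0.0255 m and horizontal distance between driver_tip and cam below 0.005 m and angle between the y axis of driver_tip and the x axis of cam, either way round below 0.35 rad), for 0.2 s.
2. with the blade in the slot, the cam has drawn the panel shut and the bolt is snug (height (world z) of driver_tip below 0.0265 m and horizontal distance between driver_tip and cam below 0.006 m and x of end_panel in the frame of riser below 0.0363 m and contact force between cam and end_panel above 14 N), for 0.2 s.
At the end, for the whole second after the job is handed in: The end panel is shut (gap under 0.3 mm) and stays pulled by the cam's grip on the bolt with more than 14 N; the screwdriver stands upright (within 0.12 rad) in its own socket, fully down (tip less than 8 mm above the table, within 9 mm of the socket's axis) (x of end_panel in the frame of riser below 0.0363 m and contact force between cam and end_panel above 14 N and horizontal distance between driver_tip and driver_socket below 0.009 m and height (world z) of driver_tip below 0.008 m and angle between driver_tip's own z axis and vertical below 0.12 rad); the robot touches nothing.
It fails at once if the bolt is strained past 55 N (overtightened: it strips out of the wood) (contact force between cam and end_panel above 55 N).
It fails at once if the awl is moved more than 15 mm or tipped (distance of awl from where it was at the start of the episode above 0.015 m or angle between awl's own z axis and vertical above 0.3 rad).
It fails at once if the bottle is moved more than 20 mm or tipped (distance of bottle from where it was at the start of the episode above 0.02 m or angle between bottle's own z axis and vertical above 0.3 rad).
It fails at once if the tin is moved more than 20 mm or tipped (distance of tin from where it was at the start of the episode above 0.02 m or angle between tin's own z axis and vertical above 0.3 rad).
It fails at once if the carton is moved more than 20 mm or tipped (distance of carton from where it was at the start of the episode above 0.02 m or angle between carton's own z axis and vertical above 0.3 rad).
It also fails if it takes over 62 s, if anything falls off the work surface, if the arm or the gripper's body presses on something with over 40 N, if the wrist force passes 120 N, or if a joint passes its speed limit or range.

### The arm

A 7-joint arm with a two-finger parallel gripper is mounted at the origin on the work surface. World frame = base frame: x ahead of the robot, y to its left, z up, the work surface at z = 0. Lengths are in m, angles in rad, forces in N, time in s.
With the tool pointing down it reaches from about 0.4 to 0.85 m from the base axis. Payload 4.5 kg.
Tool frame: the origin (TCP) lies midway between the tips of the shut fingers; the grasp point (between the pads) lies 19 mm behind it; z points along the fingers, y is the direction in which the jaws open and shut (so a half turn about z gives the same grasp; the last joint's range is limited). The gripper opens to 88 mm and grips with 3 to 60 N. Pads are 18 mm wide; open, the fingers measure 123 mm over their backs; the gripper's body (75 mm by 187 mm) begins 45 mm behind the grasp point.
Start: joints at [-1.315, 0.689, -0.195, 1.565, 0.157, 0.902, -0.215], TCP at [0.137, 0.61, 0.239] pointing down, gripper open.
Joint ranges: [-3.01, 3.01], [-0.46, 2.08], [-1.47, 1.51], [0.13, 2.56], [-1, 4.14], [0.04, 2.09], [-2.66, 2.66]. Speed limits (rad/s): [2.57, 2.57, 3.14, 3.14, 3.14, 3.14, 3.14].

### API

Orientations are given as a unit quaternion [x, y, z, w].
In Python, from plant import get_state, snapshot, finish_job, find_in gives the robot as it stands.
- The arm moves only by the shell command python3 -m creep 'ROWS' [OPENING] [FORCE]. ROWS is JSON, one flat list of numbers, 6 for each row, row after row: the shift along the tool's x, y, z in mm, then the turn, a rotation vector about the tool's x, y, z in degrees. In form: [tx, ty, tz, wx, wy, wz, tx, ty, tz, wx, wy, wz, ...]. A call has 1 to 5 rows; each row shifts and turns the pose as measured when the row begins, along the tool's axes as they then stand; what a row does not reach is not made up. A row lasts 1/12 s, in which the tool goes at most 41.7 mm and 7.16 degrees, less where a joint would pass 70% of its speed; a pose out of reach is approached as far as the arm can. A call is refused whole if a number of a shift passes 41.7 or a number of a turn 7.16, either way. A call with a gripper value outside its range is refused whole. OPENING is the finger opening in mm, from 0 to 88.1, set as the call begins (- or left out, the last holds). The fingers move at their own pace and stop on an object; FORCE is the grip in N (left out, the last holds). Time passes only in rows, so rows that do not move let the fingers close. It gives the time, the measured TCP pose, the force and the opening at its end, in the units of the state.
- get_state(): the state, without advancing time (a new reading comes with each control period).
- snapshot(name): name is "side" or "top" or "wrist"; returns a dict with "color" (480x640x3 uint8, red, green, blue), "intrinsics" (3x3 intrinsics, pixels), "extrinsics" (4x4, takes a point from world to camera coordinates). Camera axes: x right, y down, z forward; pixel columns grow to the right and rows downward; lengths in m; the calibration is good to about 2 mm. A picture is of the moment at which its call begins. There is no depth.
- finish_job(): hands the job in, once; it reports no verdict.
Trained networks look in the newest picture that a camera, given by its name, has taken for a name from the list of things; names that differ only in an ending like _2 or _b are one class to them, and where a whole thing is asked for, a point or a joint stands for the part that bears it (a point fixed in the world has none). Each returns a list of dicts, best first, with "score" (0 to 1); they miss things now and then, are a little off and sometimes report something else, mostly with a low value. They report only what shows in the picture. A call takes as long as a camera call.
- find_in(thing, camera): "xy" ([column, row] in pixels, amid what is visible of it).
The state is a dict: "clock": time; "q": joint angles; "qd": joint speeds; "joint_torque": joint torques, N m; "tool_pos": TCP position; "eef_rot": TCP orientation; "contact_force": force on the tool from outside, world axes, zero at the start; "moment": the same for the moment, N m; "opening": opening from 0.0 (shut) to 1.0 (fully open).
Only numpy, scipy, OpenCV 4.12 (cv2) and the standard library are available. Lean on these libraries where they do the work, as an engineer would, in place of code of your own. Each camera call takes 0.05 s, during which the arm holds its last target.

## Working session

There is one attempt and no reset: what is moved stays moved. The work goes in short steps, Python scripts to look and compute and a shell command to move; the robot and the scene stay as the last step left them, time stands still between calls to the robot, and variables do not carry over. Pictures are saved under pics/ and viewed, and the job is handed in when it is done.

```bash
mkdir -p pics; ls
python3 - <<'E'
from plant import *
import cv2
s=get_state(); print({k:s[k] for k in s})
for n in ("side","top","wrist"):
    d=snapshot(n); cv2.imwrite(f"pics/{n}0.png",d["color"][:,:,::-1]); print(n,d["intrinsics"],d["extrinsics"])
    for t in ["riser","cam","cam_axis","end_panel","driver_handle","driver_tip","driver_socket","awl","bottle","tin","carton"]:
        try: print(t,[(r["xy"],r["score"]) for r in find_in(t,n)[:2]])
        except Exception as e: print(t,e)
E
```

```text
pics
{'clock': 0.0, 'q': array([-1.31521606,  0.68996921, -0.19449824,  1.56633397,  0.15733819,
        0.90250198, -0.21512376]), 'qd': array([-1.64876372e-03,  4.75695031e-04,  8.65786469e-05,  1.22539430e-03,
        5.32627743e-04,  9.54384684e-04,  4.31519139e-04]), 'joint_torque': array([-8.30435474e-04, -5.27550530e+01, -1.26667935e+00, -1.53435838e+01,
       -5.25493152e-02,  6.53184296e-03,  1.70885273e-04]), 'tool_pos': array([0.13740791, 0.60906608, 0.23792155]), 'eef_rot': array([ 1.10627707e-01,  9.93861501e-01, -9.08969897e-04, -1.40421234e-05]), 'contact_force': array([-0.42329139, -0.66934143,  0.46672745]), 'moment': array([ 0.03297639, -0.00312744,  0.00932512]), 'opening': 1.0011151769472675}
side [[576.10397052   0.         318.64884711]
 [  0.         576.10397052 233.27078656]
 [  0.           0.           1.        ]] [[ 0.90228953 -0.43074848  0.01814815 -0.59308001]
 [-0.2922082  -0.6419552  -0.7088779   0.19679206]
 [ 0.31699838  0.63431007 -0.7050977   1.16504492]
 [ 0.          0.          0.          1.        ]]
riser [([314.7, 259.9], 0.78)]
cam [([28
[... 991 characters left out ...]
_socket [([169.5, 302.1], 0.9)]
awl [([142.6, 303.2], 0.51)]
bottle [([175.1, 196.6], 0.64)]
tin [([498.4, 293.1], 0.87)]
carton [([288.6, 158.2], 0.68)]
wrist [[342.15210996   0.         324.09760586]
 [  0.         342.15210996 238.46201444]
 [  0.           0.           1.        ]] [[ 2.19885955e-01  9.75525507e-01  3.90663431e-04 -6.25531924e-01]
 [ 9.28324902e-01 -2.09369844e-01  3.07208635e-01 -4.35087733e-02]
 [ 2.99771652e-01 -6.71882015e-02 -9.51642108e-01  3.89683282e-01]
 [ 0.00000000e+00  0.00000000e+00  0.00000000e+00  1.00000000e+00]]
riser []
cam []
cam_axis []
end_panel []
driver_handle []
driver_tip []
driver_socket [([178.3, 439.5], 0.85)]
awl []
bottle []
tin []
carton []
```

View pics/side0.png

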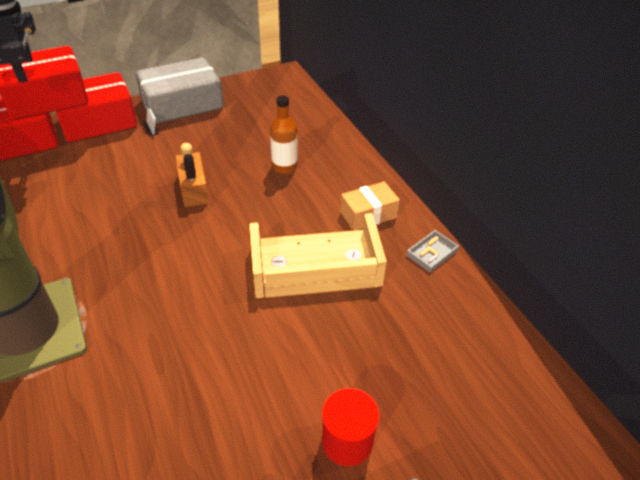

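View pics/top0.png

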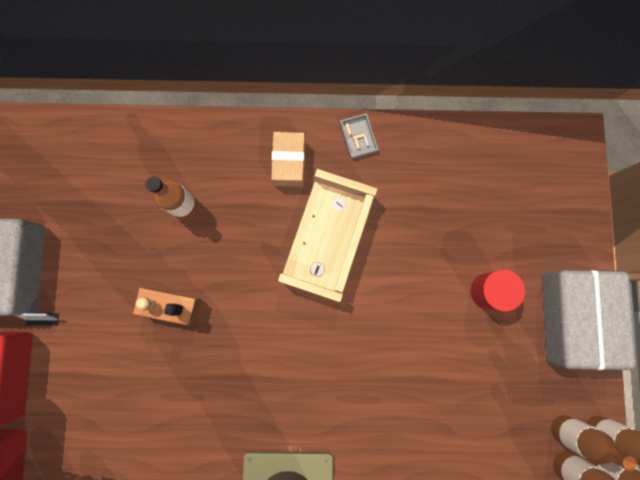

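View pics/wrist0.png

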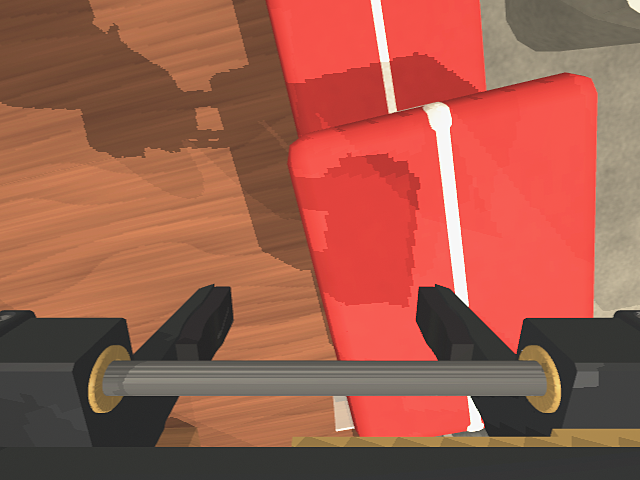

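```bash
cat > h.py <<'E'
import numpy as np, cv2, json
from plant import *
from scipy.spatial.transform import Rotation as R
def ray(d,uv):
    K=d["intrinsics"];E=d["extrinsics"]; Rm=E[:3,:3]; c=-Rm.T@E[:3,3]
    v=Rm.T@np.linalg.inv(K)@np.array([uv[0],uv[1],1.]); return c,v
def bp(d,uv,z):
    c,v=ray(d,uv); return c+v*(z-c[2])/v[2]
def pj(d,p):
    q=d["intrinsics"]@(d["extrinsics"]@np.append(p,1))[:3]; return q[:2]/q[2]
def st():
    s=get_state(); r=R.from_quat(s["eef_rot"])
    return s,r
E
python3 - <<'E'
from h import *
d=snapshot("top")
im=d["color"][:,:,::-1]
cv2.imwrite("pics/c1.png",cv2.resize(im[160:310,270:390],None,fx=5,fy=5,interpolation=cv2.INTER_CUBIC)[:600])
cv2.imwrite("pics/c1.png",cv2.resize(im[165:310,265:395],None,fx=4,fy=4,interpolation=cv2.INTER_CUBIC))
cv2.imwrite("pics/c2.png",cv2.resize(im[280:335,125:205],None,fx=8,fy=8,interpolation=cv2.INTER_CUBIC))
s=snapshot("side"); im=s["color"][:,:,::-1]
cv2.imwrite("pics/c3.png",cv2.resize(im[135:215,165:220],None,fx=7,fy=7,interpolation=cv2.INTER_CUBIC))
print("handle",bp(d,(173.3,308.6),.124),"awl",bp(d,(142.6,303.2),.1),"cam",bp(d,(318.7,270.6),.028),"sidecam",bp(s,(281,260),.028))
E
```

```text
handle [0.43128612 0.24749748 0.124     ] awl [0.4418614  0.32351765 0.1       ] cam [ 0.52392066 -0.06466561  0.028     ] sidecam [ 0.5354497  -0.06037152  0.028     ]
```

View pics/c1.png

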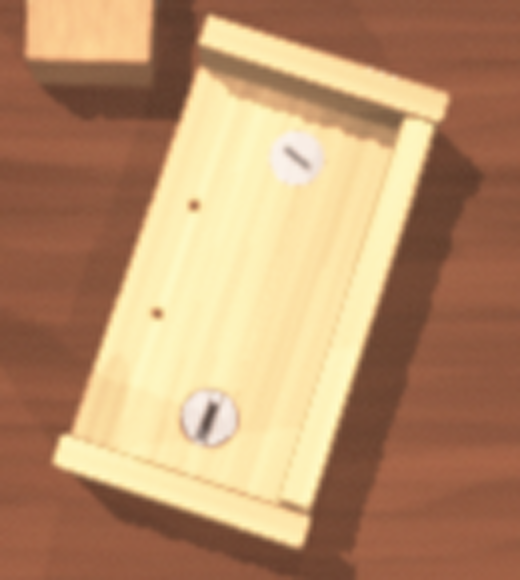

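View pics/c2.png

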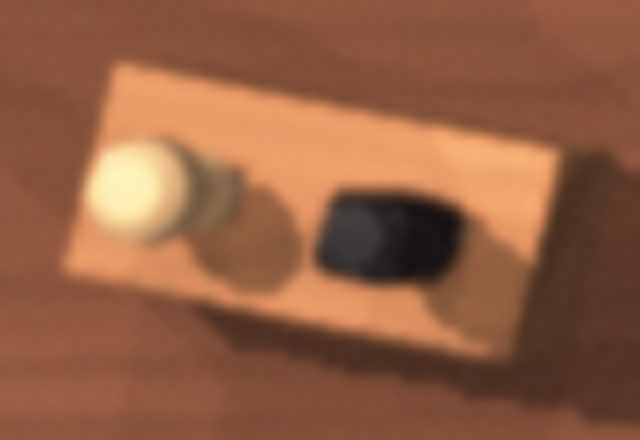

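View pics/c3.png

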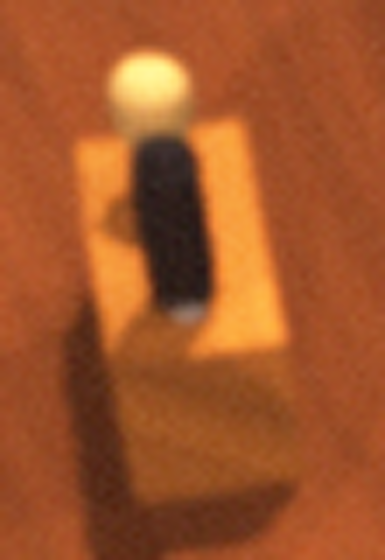

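Run:
```python
from h import *
d=snapshot("top"); s=snapshot("side")
C=lambda x,y,o,f:((x+.5)/f-.5+o[0],(y+.5)/f-.5+o[1])
def yaw(a,b): v=b-a; return np.degrees(np.arctan2(v[1],v[0])),np.linalg.norm(v[:2])
P=[bp(d,C(x,y,(125,280),8),.064) for x,y in [(115,62),(560,150),(510,358),(65,272)]]
print("stand top",P,np.mean(P,0),yaw(P[1],P[0]),yaw(P[2],P[3]),yaw(P[3],P[0]),yaw(P[2],P[1]))
Q=[bp(s,C(x,y,(165,135),7),.064) for x,y in [(74,142),(244,120),(288,343),(118,360)]]
print("stand side",Q,np.mean(Q,0),yaw(Q[2],Q[1]),yaw(Q[3],Q[0]))
cam=bp(d,C(210,418,(265,165),4),.028); print("cam",cam)
o=(265,165)
a=bp(d,C(215,398,o,4),.028);b=bp(d,C(203,438,o,4),.028); print("slot yaw",yaw(a,b))
# far panel outer top edge z .08 ; loose panel outer edge
f1,f2=[bp(d,C(x,y,o,4),.08) for x,y in [(208,16),(449,95)]]
l1,l2=[bp(d,C(x,y,o,4),.08) for x,y in [(54,463),(303,549)]]
print("far",yaw(f1,f2),"loose",yaw(l1,l2),"long",yaw(f1,l1),yaw(f2,l2))
im=s["color"][:,:,::-1]
cv2.imwrite("pics/c4.png",cv2.resize(im[210:310,240:400],None,fx=5,fy=5,interpolation=cv2.INTER_CUBIC))
S=st(); print(S[0]["tool_pos"],S[1].as_matrix())
```

```text
stand top [array([0.47768241, 0.3482591 , 0.064     ]), array([0.45414637, 0.21934041, 0.064     ]), array([0.39526858, 0.23045239, 0.064     ]), array([0.4179418 , 0.35831841, 0.064     ])] [0.43625979 0.28909258 0.064     ] (np.float64(79.65373950661153), np.float64(0.1310495070775222)) (np.float64(79.94481887514235), np.float64(0.1298606736527122)) (np.float64(-9.557978794484116), np.float64(0.06058159131927399)) (np.float64(-10.687688738007525), np.float64(0.05991719415060434))
stand side [array([0.41876027, 0.35916548, 0.064     ]), array([0.47936673, 0.34664493, 0.064     ]), array([0.45509269, 0.21712037, 0.064     ]), array([0.39902436, 0.23240329, 0.064     ])] [0.43806101 0.28883352 0.064     ] (np.float64(79.38539447845392), np.float64(0.13177951499935722)) (np.float64(81.15052958089), np.float64(0.12828935432322372))
cam [ 0.5274172  -0.06082824  0.028     ]
slot yaw (np.float64(164.15567042270246), np.float64(0.025092402721212655))
far (np.float64(-107.80343562324708), np.float64(0.14958017189553938)) loose (np.float64(-108.20838683845916), np.float64(0.1498709874704813)) long (np.float64(162.4106564802186), np.float64(0.2772887430858539)) (np.float64(162.46893273296376), np.float64(0.2783491915028867))
[0.13749472 0.6097322  0.23875935] [[-9.75506444e-01  2.19970856e-01  3.16087631e-05]
 [ 2.19970858e-01  9.75506434e-01  1.34475733e-04]
 [-1.25380967e-06  1.38134951e-04 -9.99999990e-01]]
```

View pics/c4.png

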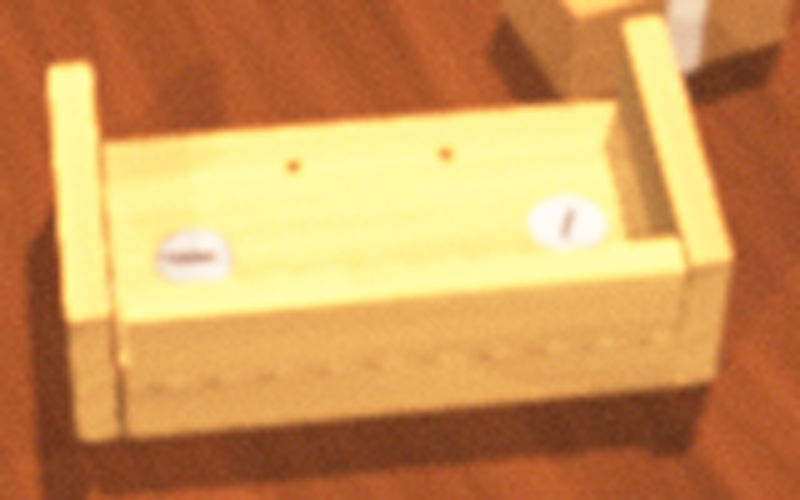

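```bash
cat >> h.py <<'E'
def plan(target,yaw,step=38,turn=6.8,n=None):
    """rows from the current pose to TCP target with jaw(y axis) yaw in deg, tool kept vertical"""
    s,r=st(); p=np.array(s["tool_pos"]); M=r.as_matrix()
    y=np.radians(yaw); yv=np.array([np.cos(y),np.sin(y),0]); 
    zt=np.array([0,0,-1.]); xt=np.cross(yv,zt); T=R.from_matrix(np.c_[xt,yv,zt])
    w=(r.inv()*T).as_rotvec(); d=np.array(target)-p
    N=n or max(1,int(np.ceil(max(np.linalg.norm(d)*1e3/step,np.abs(np.degrees(w)).max()/turn))))
    out=[]
    rr=r
    for i in range(N):
        out.append(np.r_[rr.inv().apply(d/N)*1e3,np.degrees(w/N)]); rr=rr*R.from_rotvec(w/N)
    print("pos",p.round(4),"jaw",np.degrees(np.arctan2(M[1,1],M[0,1])).round(2),"tilt",np.degrees(np.arccos(-M[2,2])).round(2),"q",np.round(s["q"],2),"t",round(s["clock"],2),"F",np.round(s["contact_force"],1),"Mo",np.round(s["moment"],3),"op",round(s["opening"]*88.1,1))
    for i in range(0,N,5): print([float(v) for v in np.round(np.concatenate(out[i:i+5]),1)])
E
python3 - <<'E'
from h import *
d=snapshot("wrist"); c,_=ray(d,(0,0)); s,r=st(); print("cam rel tool",r.inv().apply(c-s["tool_pos"]), "tcp px",pj(d,s["tool_pos"]))
E
python3 -c "
from h import *
plan((.42,.245,.24),-10)"
```

```text
cam rel tool [ 0.07833916  0.00036534 -0.14567773] tcp px [323.23143468 301.11300412]
pos [0.1375 0.6097 0.2388] jaw 77.29 tilt 0.01 q [-1.32  0.69 -0.19  1.57  0.16  0.9  -0.22] t 2.05 F [-0.4 -0.6 -0.2] Mo [ 0.018 -0.017 -0.034] op 88.1
[-27.4, -22.6, -0.1, 0.0, -0.0, 6.7, -29.8, -19.2, -0.1, 0.0, -0.0, 6.7, -31.9, -15.6, -0.1, 0.0, -0.0, 6.7, -33.5, -11.8, -0.1, 0.0, -0.0, 6.7, -34.6, -7.8, -0.1, 0.0, -0.0, 6.7]
[-35.3, -3.7, -0.1, 0.0, -0.0, 6.7, -35.5, 0.5, -0.1, 0.0, -0.0, 6.7, -35.2, 4.6, -0.1, 0.0, -0.0, 6.7, -34.4, 8.7, -0.1, 0.0, -0.0, 6.7, -33.2, 12.7, -0.1, 0.0, -0.0, 6.7]
[-31.4, 16.5, -0.1, 0.0, -0.0, 6.7, -29.3, 20.0, -0.1, 0.0, -0.0, 6.7, -26.8, 23.3, -0.1, 0.0, -0.0, 6.7]
```

```bash
python3 -m creep '[-27,-23,0,0,0,6.7,-30,-19,0,0,0,6.7,-32,-16,0,0,0,6.7,-33,-12,0,0,0,6.7,-35,-8,0,0,0,6.7]' 60 40; python3 -m creep '[-35,-4,0,0,0,6.7,-35,0,0,0,0,6.7,-35,5,0,0,0,6.7,-34,9,0,0,0,6.7,-33,13,0,0,0,6.7]'; python3 -c "
from h import *
plan((.42,.245,.24),-10)"
```

```text
clock: 2.47
tool_pos: [0.2395, 0.4721, 0.2373]
eef_rot: [0.396, 0.918, 0.004, -0.005]
contact_force: [0.3, -0.9, -1.0]
opening: 0.684
clock: 2.88
tool_pos: [0.3494, 0.3246, 0.2363]
eef_rot: [0.655, 0.756, 0.004, -0.006]
contact_force: [0.7, 0.1, -0.5]
opening: 0.679
pos [0.3494 0.3246 0.2363] jaw 8.2 tilt 0.85 q [-0.9   0.5   0.1   2.02 -0.11  0.62 -0.59] t 2.88 F [ 0.7  0.1 -0.5] Mo [-0.035  0.012 -0.021] op 59.8
[-29.6, 19.5, -1.7, -0.1, -0.3, 6.1, -27.4, 22.5, -1.5, -0.1, -0.3, 6.1, -24.9, 25.3, -1.4, -0.1, -0.3, 6.1]
```

```bash
python3 -m creep '[-30,19,-1,0,0,6.5,-27,22,-1,0,0,6.5,-25,25,-1,0,0,6.5,0,0,0,0,0,0]'
python3 - <<'E'
from h import *
d=snapshot("wrist"); cv2.imwrite("pics/w1.png",d["color"][:,:,::-1])
for t in ("driver_handle","awl","driver_socket"): print(t,[(r["xy"],r["score"]) for r in find_in(t,"wrist")[:2]])
for p in ((.4314,.2565,.128),(.4314,.2565,.064)): print(pj(d,np.array(p)))
plan((.43,.256,.24),-10)
E
```

```text
clock: 3.22
tool_pos: [0.425, 0.2331, 0.2393]
eef_rot: [0.783, 0.621, 0.004, -0.005]
contact_force: [0.7, 0.3, -0.3]
opening: 0.68
driver_handle [([322.8, 202.9], 0.82)]
awl [([316.8, 115.2], 0.61)]
driver_socket [([322.5, 150.1], 0.84)]
[323.59034161 206.72502739]
[323.80396952 192.77019405]
pos [0.4192 0.2408 0.2386] jaw -12.09 tilt 0.97 q [-0.73  0.51  0.19  2.   -0.18  0.64 -0.63] t 3.42 F [-0.6  0.8 -0.1] Mo [-0.05   0.037  0.051] op 59.9
[17.1, 7.4, -1.2, -0.4, -0.9, -2.1]
```

View pics/w1.png

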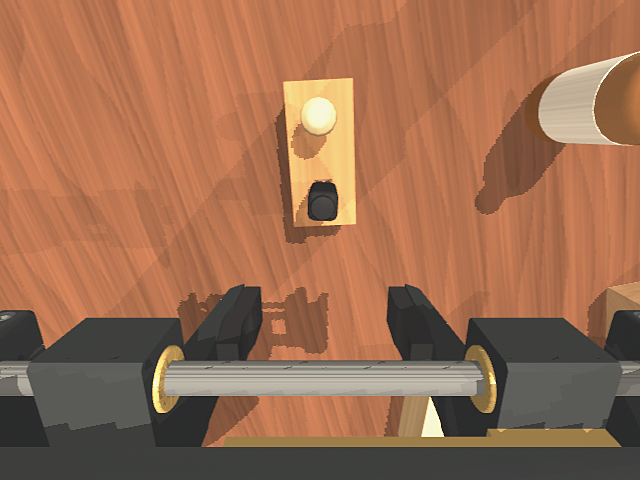

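Run:
```python
from h import *
d=snapshot("wrist"); P=[bp(d,c,.064) for c in [(283,82),(352,78),(356,223),(293,227)]]
for p in P: print(p.round(4))
print(np.mean(P,0), [np.degrees(np.arctan2(*(a-b)[:2][::-1])) for a,b in ((P[0],P[3]),(P[1],P[2]))])
im=d["color"][:,:,::-1]
cv2.imwrite("pics/w1c.png",cv2.resize(im[70:240,270:370],None,fx=3.5,fy=3.5,interpolation=cv2.INTER_CUBIC))
```

```text
[0.4099 0.3662 0.064 ]
[0.4687 0.3568 0.064 ]
[0.4485 0.2298 0.064 ]
[0.3879 0.2385 0.064 ]
[0.42874284 0.29784275 0.064     ] [np.float64(80.20268090941249), np.float64(80.99817397067166)]
```

View pics/w1c.png

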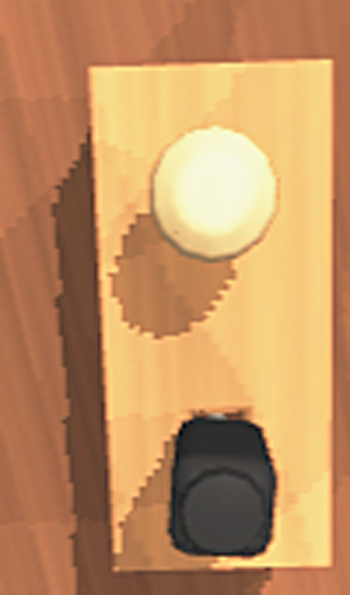

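```bash
python3 -c "
from h import *
plan((.4312,.2565,.165),-10)"
```

```text
pos [0.4189 0.2412 0.2385] jaw -12.04 tilt 0.98 q [-0.73  0.51  0.19  2.   -0.18  0.64 -0.63] t 3.47 F [-0.7  0.3  0.4] Mo [-0.096  0.065 -0.04 ] op 60.2
[5.5, 3.1, 24.6, -0.2, -0.3, -0.7, 5.5, 3.1, 24.6, -0.2, -0.3, -0.7, 5.6, 3.1, 24.5, -0.2, -0.3, -0.7]
```

```bash
python3 -m creep '[5.5,3,22,0,0,-0.7,5.5,3,22,0,0,-0.7,5.5,3,22,0,0,-0.7,0,0,0,0,0,0,0,0,0,0,0,0]'
python3 - <<'E'
from h import *
d=snapshot("wrist"); im=d["color"][:,:,::-1].copy(); cv2.imwrite("pics/w2.png",im)
plan((.4312,.2565,.165),-10)
for p in ((.4308,.2567,.127),(.4308,.2567,.064)): print(pj(d,np.array(p)))
print(find_in("driver_handle","wrist")[:1])
E
```

```text
clock: 3.88
tool_pos: [0.4269, 0.2658, 0.1718]
eef_rot: [0.759, 0.65, 0.005, -0.01]
contact_force: [-0.2, 0.1, 0.4]
opening: 0.678
pos [0.4267 0.266  0.1719] jaw -8.82 tilt 1.34 q [-0.71  0.64  0.13  2.01 -0.21  0.49 -0.59] t 3.93 F [-0.4  0.3 -0.2] Mo [-0.133  0.067 -0.003] op 60.4
[-8.9, 6.0, 6.7, -0.5, -1.2, 1.2]
[330.91002797 282.39818572]
[330.06327449 249.57970068]
[{'xy': [331.9, 270.6], 'score': 0.67}]
```

View pics/w2.png

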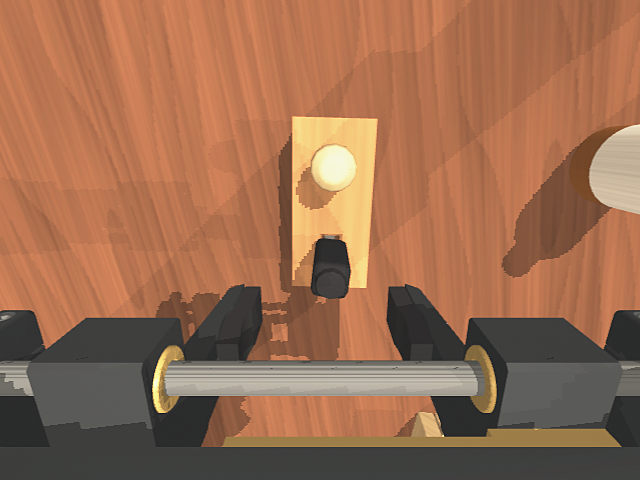

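```bash
python3 -m creep '[-9,6,4,-0.5,-1.2,1.2,0,0,0,0,0,0,0,0,0,0,0,0]'; python3 -c "
from h import *
plan((.4308,.2567,.079),-10)"
```

```text
clock: 4.23
tool_pos: [0.4321, 0.2568, 0.1715]
eef_rot: [0.766, 0.643, 0.003, 0.0]
contact_force: [0.2, -0.2, 0.2]
opening: 0.681
pos [0.4321 0.2568 0.1715] jaw -10.03 tilt 0.32 q [-0.72  0.64  0.15  2.01 -0.2   0.49 -0.6 ] t 4.23 F [ 0.2 -0.2  0.2] Mo [-0.089  0.179 -0.004] op 60.0
[-0.2, -0.5, 30.8, 0.1, -0.1, -0.0, -0.2, -0.5, 30.8, 0.1, -0.1, -0.0, -0.2, -0.5, 30.8, 0.1, -0.1, -0.0]
```

```bash
python3 -m creep '[0,0,25,0,0,0,0,-1,25,0,0,0,0,0,20,0,0,0,0,0,0,0,0,0]'; python3 -c "
from h import *
plan((.4308,.2567,.079),-10)"
```

```text
clock: 4.57
tool_pos: [0.4345, 0.2607, 0.1049]
eef_rot: [0.766, 0.643, 0.01, -0.0]
contact_force: [-0.3, 0.1, -0.4]
opening: 0.68
pos [0.4345 0.2607 0.1049] jaw -9.95 tilt 1.09 q [-0.69  0.76  0.1   2.06 -0.23  0.31 -0.58] t 4.57 F [-0.3  0.1 -0.4] Mo [-0.104  0.071 -0.009] op 59.9
[-4.9, -3.3, 25.7, 0.7, -0.8, 0.1]
```

```bash
python3 -m creep '[-3,-2,10,0.7,-0.8,0,-2,-1,10,0,0,0,-1,0,5,0,0,0,0,0,0,0,0,0]'; python3 -c "
from h import *
plan((.4308,.2567,.079),-10)"
```

```text
clock: 4.9
tool_pos: [0.4319, 0.2565, 0.0817]
eef_rot: [0.766, 0.643, 0.001, -0.001]
contact_force: [0.5, 0.5, 0.2]
opening: 0.684
pos [0.4319 0.2565 0.0817] jaw -9.91 tilt 0.18 q [-0.68  0.8   0.08  2.06 -0.23  0.28 -0.57] t 4.9 F [0.5 0.5 0.2] Mo [-0.134  0.079 -0.015] op 60.2
[-0.0, -1.1, 2.7, 0.0, -0.2, 0.1]
```

```bash
python3 -m creep '[0,-1,3,0,-0.2,0,0,0,0,0,0,0,0,0,0,0,0,0]' 15 60;  python3 -m creep '[0,0,0,0,0,0,0,0,0,0,0,0,0,0,0,0,0,0]'; python3 -c "
from h import *
plan((.4308,.2567,.079),-10)"
```

```text
clock: 5.15
tool_pos: [0.4319, 0.2574, 0.0802]
eef_rot: [0.766, 0.643, 0.001, 0.001]
contact_force: [-0.4, 0.2, 1.3]
opening: 0.476
clock: 5.4
tool_pos: [0.4317, 0.2577, 0.0812]
eef_rot: [0.765, 0.644, 0.002, 0.001]
contact_force: [-0.0, -0.1, -1.0]
opening: 0.267
pos [0.4317 0.2577 0.0812] jaw -9.88 tilt 0.19 q [-0.68  0.81  0.09  2.06 -0.23  0.28 -0.58] t 5.4 F [-0.  -0.1 -1. ] Mo [-0.084  0.089 -0.053] op 23.5
[-1.2, -0.8, 2.2, 0.2, -0.1, 0.1]
```

```bash
python3 -m creep '[0,0,-8,0,0,0,0,0,-12,0,0,0,0,0,-15,0,0,0,0,0,-15,0,0,0,0,0,-15,0,0,0]'; python3 -c "
from h import *
plan((.4317,.2577,.19),-10)"
```

```text
clock: 5.82
tool_pos: [0.4296, 0.2564, 0.1475]
eef_rot: [0.765, 0.644, -0.002, 0.0]
contact_force: [1.0, 0.4, -1.3]
opening: 0.267
pos [0.4296 0.2564 0.1475] jaw -9.88 tilt 0.22 q [-0.72  0.68  0.14  2.03 -0.21  0.44 -0.59] t 5.82 F [ 1.   0.4 -1.3] Mo [-0.065  0.068  0.068] op 23.6
[0.8, 0.9, -21.2, -0.1, 0.1, 0.1, 0.8, 0.9, -21.2, -0.1, 0.1, 0.1]
```

```bash
python3 -m creep '[0,1,-21,0,0,0,1,1,-21,0,0,0,0,0,0,0,0,0]'
python3 - <<'E'
from h import *
s=snapshot("side"); d=snapshot("top")
print(bp(s,(278.2,260.8),.028))
# riser geometry estimate of cam from far panel & loose corners: predicted riser corners in each view
def fit(views,th0):
    from scipy.optimize import least_squares
    def f(t):
        c,sn=np.cos(t[2]),np.sin(t[2]); e=[]
        for dd,p,uv in views:
            w=np.array([t[0]+c*p[0]-sn*p[1],t[1]+sn*p[0]+c*p[1],p[2]]); e+=list(pj(dd,w)-uv)
        return e
    r=least_squares(f,th0,loss="soft_l1"); return r.x,np.round(r.fun,1)
C=lambda x,y,o,f:np.array(((x+.5)/f-.5+o[0],(y+.5)/f-.5+o[1]))
T=(265,165);S=(240,210)
mm=lambda *a:np.array(a)/1e3
V=[(d,mm(-222,-75,80),C(208,16,T,4)),(d,mm(-222,75,80),C(449,95,T,4)),(d,mm(-204,75,73),C(437,120,T,4)),
(d,mm(56.4,-75,80),C(54,463,T,4)),(d,mm(56.4,75,80),C(303,549,T,4)),(d,mm(0,0,28),C(210,418,T,4)),
(s,mm(0,0,28),C(193,256,S,5)),(s,mm(-222,75,80),C(733,262,S,5)),(s,mm(-222,-75,80),C(660,15,S,5)),(s,mm(56.4,-75,80),C(48,66,S,5)),(s,mm(56.4,75,80),C(68,322,S,5)),(s,mm(38.4,75,80),C(108,318,S,5)),(s,mm(38.4,-75,80),C(94,64,S,5))]
for k in (V,V[:6],V[6:]):
    x,e=fit(k,[.527,-.061,2.834]); print(x[:2],np.degrees(x[2]),e)
plan((.527,-.061,.185),72.4)
E
```

```text
clock: 6.07
tool_pos: [0.4326, 0.2572, 0.1949]
eef_rot: [0.766, 0.643, -0.0, 0.0]
contact_force: [-0.1, 0.7, -2.5]
opening: 0.273
[ 0.52888927 -0.06000939  0.028     ]
[ 0.52798454 -0.06107689] 162.40375574415864 [ 0.1 -0.4  0.3 -0.6  0.6  0.9 -0.1 -0.   0.2 -0.7  0.1 -0.2 -0.2  0.5
 -0.3 -0.7 -0.1  0.4 -0.2  0.3 -0.3 -0.5  0.5 -0.5 -1.3 -0. ]
[ 0.52741924 -0.06078786] 162.50248101421235 [-0.2 -0.2  0.  -0.5  0.4  1.1 -0.2  0.3  0.1 -0.5 -0.  -0. ]
[ 0.5282842  -0.06148751] 162.20066715193892 [ 0.   0.5 -0.1 -0.4  0.3  0.7  0.1  0.3 -0.2 -0.5  0.6 -0.5 -1.   0. ]
pos [0.4308 0.2564 0.1921] jaw -9.9 tilt 0.28 q [-0.74  0.61  0.17  1.99 -0.19  0.56 -0.61] t 6.17 F [-0.7  0.4 -1.8] Mo [-0.039  0.095 -0.025] op 23.8
[-22.8, 11.5, 0.6, -0.0, 0.0, -6.3, -23.9, 8.9, 0.6, -0.0, 0.0, -6.3, -24.7, 6.2, 0.6, -0.0, 0.0, -6.3, -25.3, 3.5, 0.6, -0.0, 0.0, -6.3, -25.5, 0.6, 0.6, -0.0, 0.0, -6.3]
[-25.4, -2.2, 0.6, -0.0, 0.0, -6.3, -25.0, -5.0, 0.6, -0.0, 0.0, -6.3, -24.3, -7.7, 0.6, -0.0, 0.0, -6.3, -23.3, -10.3, 0.6, -0.0, 0.0, -6.3, -22.0, -12.8, 0.6, -0.0, 0.0, -6.3]
[-20.5, -15.2, 0.6, -0.0, 0.0, -6.3, -18.7, -17.4, 0.6, -0.0, 0.0, -6.3, -16.7, -19.3, 0.6, -0.0, 0.0, -6.3]
```

```bash
python3 -m creep '[-23,11,0,0,0,-6.3,-24,9,0,0,0,-6.3,-25,6,0,0,0,-6.3,-25,3,0,0,0,-6.3,-25,0,0,0,0,-6.3]'; python3 -m creep '[-25,-2,0,0,0,-6.3,-25,-5,0,0,0,-6.3,-24,-8,0,0,0,-6.3,-23,-10,0,0,0,-6.3,-22,-13,0,0,0,-6.3]';  python3 -c "
from h import *
plan((.528,-.061,.185),72.4,step=25)"
```

```text
clock: 6.58
tool_pos: [0.4623, 0.1385, 0.187]
eef_rot: [0.545, 0.838, -0.005, -0.005]
contact_force: [-0.2, -1.4, -0.8]
opening: 0.268
clock: 7.0
tool_pos: [0.5002, 0.0128, 0.1802]
eef_rot: [0.282, 0.959, -0.005, -0.013]
contact_force: [0.8, 0.2, -1.4]
opening: 0.264
pos [0.5002 0.0128 0.1802] jaw 57.21 tilt 1.6 q [ 0.03  0.63 -0.24  1.97  0.25  0.59  0.63] t 7.0 F [ 0.8  0.2 -1.4] Mo [-0.044 -0.086  0.041] op 23.3
[-15.8, -11.8, -1.3, -0.2, -0.3, -3.8, -15.0, -12.8, -1.3, -0.2, -0.3, -3.8, -14.1, -13.7, -1.2, -0.2, -0.3, -3.8, -13.2, -14.6, -1.2, -0.2, -0.3, -3.8]
```

```bash
python3 -m creep '[-16,-12,-1,-0.2,-0.3,-3.8,-15,-13,-1,-0.2,-0.3,-3.8,-14,-14,-1,-0.2,-0.3,-3.8,-8,-9,-1,0,0,-2,0,0,0,0,0,0]';  python3 -m creep '[0,0,0,0,0,0]'
python3 - <<'E'
from h import *
d=snapshot("wrist"); im=d["color"][:,:,::-1].copy(); cv2.imwrite("pics/w3.png",im)
plan((.528,-.061,.16),72.4)
E
```

```text
clock: 7.42
tool_pos: [0.5217, -0.066, 0.1765]
eef_rot: [0.166, 0.986, -0.002, -0.011]
contact_force: [-0.7, -0.3, -1.5]
opening: 0.268
clock: 7.5
tool_pos: [0.5207, -0.0662, 0.1753]
eef_rot: [0.167, 0.986, -0.002, -0.012]
contact_force: [-0.1, 1.0, -2.1]
opening: 0.266
pos [ 0.5205 -0.0663  0.1753] jaw 70.83 tilt 1.43 q [ 0.24  0.67 -0.32  1.9   0.34  0.64  0.94] t 7.55 F [ 0.5 -0.1 -2.1] Mo [-0.065 -0.071 -0.026] op 23.3
[-5.7, 7.6, 15.1, -0.4, -1.4, -1.6]
```

View pics/w3.png

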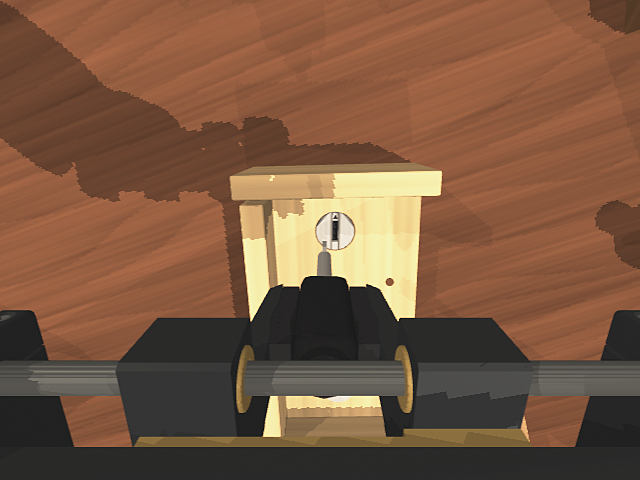

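```bash
python3 -m creep '[-3,4,5,-0.4,-1.4,-1.6,-2,2.5,5,0,0,0,0,0,0,0,0,0,0,0,0,0,0,0]'
python3 - <<'E'
from h import *
d=snapshot("wrist"); im=d["color"][:,:,::-1].copy(); cv2.imwrite("pics/w4.png",cv2.resize(im[150:330,230:450],None,fx=3.3,fy=3.3,interpolation=cv2.INTER_CUBIC))
s,r=st(); 
for dz in (.0772,): print("pred tip px",pj(d,s["tool_pos"]+r.apply([0,0,dz])),"cam px",pj(d,np.array([.528,-.061,.028])))
plan((.528,-.061,.16),72.4)
E
```

```text
clock: 7.88
tool_pos: [0.5253, -0.0564, 0.1633]
eef_rot: [0.151, 0.989, 0.001, -0.002]
contact_force: [0.5, -0.6, -0.9]
opening: 0.267
pred tip px [323.72153502 247.4412451 ] cam px [319.15200991 229.82171475]
pos [ 0.5254 -0.0562  0.1634] jaw 72.64 tilt 0.25 q [ 0.21  0.69 -0.32  1.92  0.36  0.59  0.93] t 7.93 F [ 0.1 -0.2 -1.7] Mo [-0.003  0.004 -0.028] op 23.8
[-3.9, -3.8, 3.3, 0.1, -0.2, 0.2]
```

View pics/w4.png

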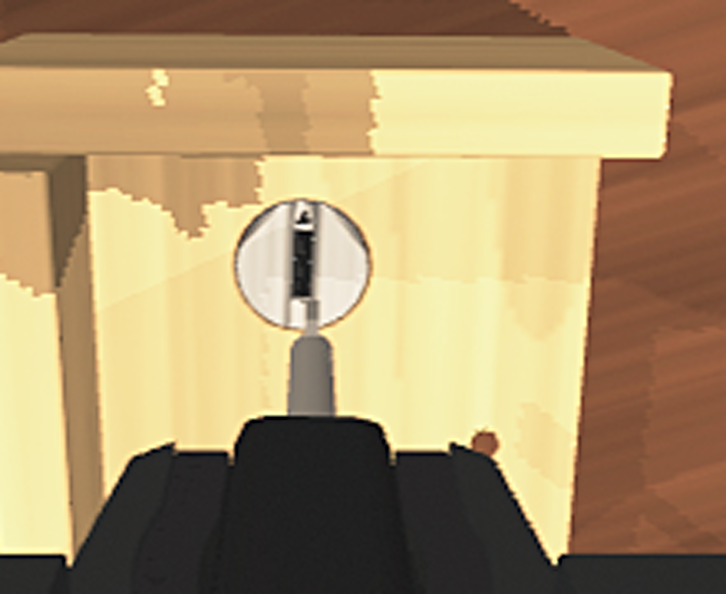

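Run:
```python
from h import *
d=snapshot("wrist"); im=d["color"][:,:,::-1].copy(); cv2.imwrite("pics/w5.png",cv2.resize(im[200:285,290:360],None,fx=7,fy=7,interpolation=cv2.INTER_NEAREST))
s,r=st()
for dz in (.0772,.065): print("pred tip px",pj(d,s["tool_pos"]+r.apply([0,0,dz])))
```

```text
pred tip px [322.8285792  247.95014943]
pred tip px [322.77007663 254.14015584]
```

View pics/w5.png

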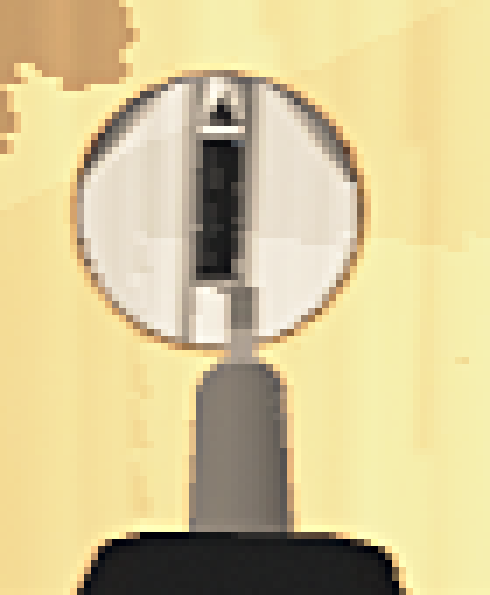

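Run:
```python
from h import *
d=snapshot("wrist"); s,r=st()
z=(s["tool_pos"]+r.apply([0,0,.0772]))[2]
cam=bp(d,(321.1,230.0),.028); tip=bp(d,(324.6,241.2),z)
print("z",z,"cam",cam,"tipcorner",tip,"corner in tool",r.inv().apply(tip-s["tool_pos"]),"cam in tool",r.inv().apply(cam-s["tool_pos"]))
print("pred corner",pj(d,s["tool_pos"]+r.apply([.008,0,.0772])))
a=bp(d,(290+222/7,200+95/7),.028); b=bp(d,(290+213/7,200+340/7),.028); print("slot yaw",np.degrees(np.arctan2(*(a-b)[:2][::-1])))
plan((.528,-.061,.16),72.4)
```

```text
z 0.08652117427825377 cam [ 0.52921267 -0.05968621  0.028     ] tipcorner [ 0.52138502 -0.05427998  0.08652117] corner in tool [0.00482346 0.00129959 0.07721527] cam in tool [-0.00443078 -0.00158243  0.13570699]
pred corner [322.70228204 236.79135375]
slot yaw 160.45035630459563
pos [ 0.5258 -0.0571  0.1637] jaw 72.59 tilt 0.18 q [ 0.22  0.69 -0.32  1.92  0.36  0.59  0.93] t 8.03 F [-0.2  0.1 -1.3] Mo [-0.005  0.002 -0.047] op 23.3
[-3.3, -3.1, 3.7, 0.1, -0.2, 0.2]
```

```bash
python3 -m creep '[-0.5,-1.5,13,0,0,0,-0.5,-1.5,13,0,-0.2,0,0,0,13,0,0,0,0,0,0,0,0,0]'; python3 -c "
from h import *
plan((.5265,-.0600,.115),72.4)"
```

```text
clock: 8.37
tool_pos: [0.5277, -0.0602, 0.1254]
eef_rot: [0.152, 0.988, 0.001, 0.003]
contact_force: [-1.2, -0.1, -1.2]
opening: 0.27
pos [ 0.5277 -0.0602  0.1254] jaw 72.52 tilt 0.32 q [ 0.19  0.75 -0.27  1.95  0.4   0.49  0.9 ] t 8.37 F [-1.2 -0.1 -1.2] Mo [-0.069 -0.009  0.025] op 23.8
[1.3, -0.2, 10.4, 0.1, 0.3, 0.1]
```

```bash
python3 -m creep '[0.5,0,7,0,0.3,0,0,0,0,0,0,0,0,0,0,0,0,0]'
python3 - <<'E'
from h import *
d=snapshot("wrist"); im=d["color"][:,:,::-1].copy(); cv2.imwrite("pics/w6.png",cv2.resize(im[210:310,285:365],None,fx=7,fy=7,interpolation=cv2.INTER_NEAREST)[:600])
plan((.5265,-.0600,.115),72.4)
s,r=st()
for p in ([.008,0,.0772],[0,0,.0772],[0,0,.0652]): print(pj(d,s["tool_pos"]+r.apply(p)))
E
```

```text
clock: 8.62
tool_pos: [0.5279, -0.06, 0.1188]
eef_rot: [0.152, 0.988, 0.001, 0.0]
contact_force: [0.0, 0.5, -1.9]
opening: 0.272
pos [ 0.5279 -0.06    0.1188] jaw 72.49 tilt 0.12 q [ 0.19  0.76 -0.27  1.95  0.4   0.48  0.9 ] t 8.67 F [-0.2  0.2 -2.1] Mo [-0.027 -0.04  -0.016] op 23.5
[1.3, -0.4, 3.8, 0.1, 0.0, 0.1]
[323.23282428 236.19718016]
[323.24052764 247.24999346]
[323.20301766 253.30933465]
```

View pics/w6.png

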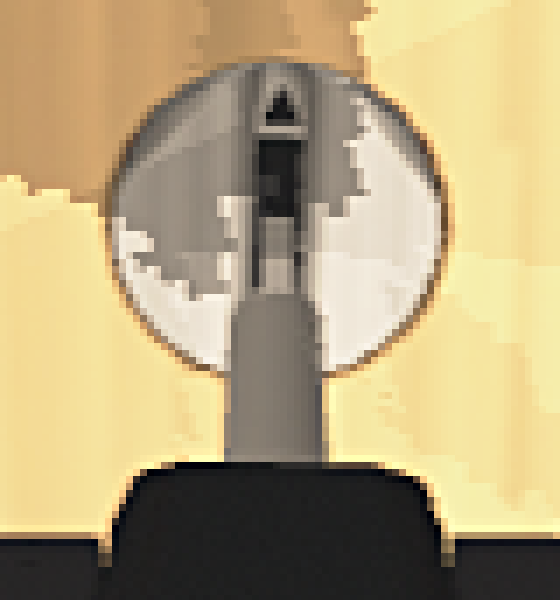

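Run:
```python
from h import *
d=snapshot("wrist"); s,r=st(); p=s["tool_pos"]
tip=bp(d,(285+280.5/7,241.0),(p+r.apply([0,0,.0772]))[2]); cam=bp(d,(324.6,241.3),.028)
print(r.inv().apply(tip-p)*1e3,r.inv().apply(cam-p)*1e3,p)
```

```text
[ 4.68343079  1.21492839 77.1993686 ] [-0.09417995  0.91704655 90.9485252 ] [ 0.52789221 -0.06005204  0.11894632]
```

```bash
python3 -m creep '[3,0,5,0,0,0,0,0,3,0,0,0,0,0,0,0,0,0]'
python3 - <<'E'
from h import *
d=snapshot("wrist"); im=d["color"][:,:,::-1].copy(); cv2.imwrite("pics/w7.png",cv2.resize(im[210:310,285:365],None,fx=7,fy=7,interpolation=cv2.INTER_NEAREST)[:600])
plan((.5265,-.0600,.0992),72.4)
E
```

```text
clock: 8.97
tool_pos: [0.5256, -0.0591, 0.1115]
eef_rot: [0.152, 0.988, 0.001, 0.002]
contact_force: [-0.3, -0.5, -0.8]
opening: 0.27
pos [ 0.5255 -0.0591  0.1116] jaw 72.47 tilt 0.23 q [ 0.18  0.77 -0.26  1.96  0.41  0.45  0.89] t 9.02 F [-0.  -0.5 -1.3] Mo [-0.044  0.023 -0.032] op 23.3
[-1.2, -0.6, 12.4, 0.2, 0.2, 0.1]
```

View pics/w7.png

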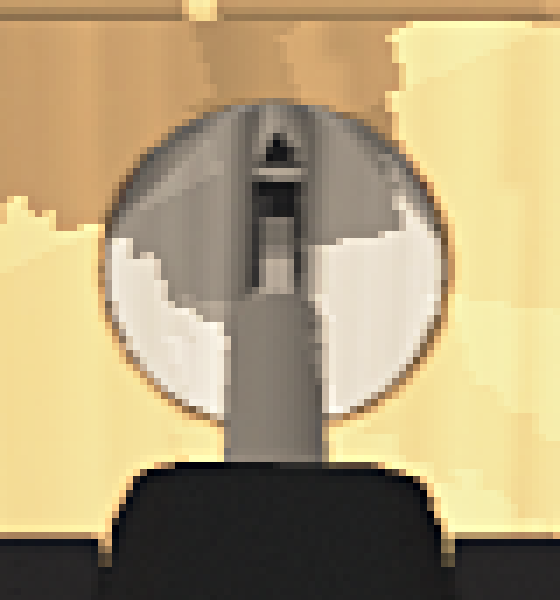

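```bash
python3 - <<'E'
from h import *
d=snapshot("wrist"); s,r=st(); p=s["tool_pos"]
tip=bp(d,(285+280/7,241.0),(p+r.apply([0,0,.0772]))[2]); cam=bp(d,(324.4,247.5),.028)
print(r.inv().apply(tip-p)*1e3,r.inv().apply(cam-p)*1e3,p)
E
python3 -m creep '[0,-0.4,4,0,0,0,0,0,4,0,0,0,0,0,0,0,0,0]';python3 -c "
from h import *
plan((.5255,-.0591,.0992),72.4)"
```

```text
[ 4.82632603  1.15979736 77.18863603] [-2.19540757  0.75825195 83.71785761] [ 0.52561218 -0.05912623  0.11170829]
clock: 9.32
tool_pos: [0.5259, -0.0595, 0.1033]
eef_rot: [0.152, 0.988, 0.001, 0.002]
contact_force: [-0.5, 0.5, -2.0]
opening: 0.267
pos [ 0.5259 -0.0595  0.1033] jaw 72.47 tilt 0.29 q [ 0.18  0.78 -0.25  1.97  0.42  0.43  0.88] t 9.32 F [-0.5  0.5 -2. ] Mo [0.02  0.068 0.015] op 23.5
[0.5, 0.3, 4.1, 0.2, 0.2, 0.1]
```

```bash
python3 -m creep '[0.8,0,2,0,0.2,0,0,0,2,0,0,0,0,0,0,0,0,0]';python3 - <<'E'
from h import *
d=snapshot("wrist"); im=d["color"][:,:,::-1].copy(); cv2.imwrite("pics/w8.png",cv2.resize(im[210:310,285:365],None,fx=7,fy=7,interpolation=cv2.INTER_NEAREST)[:600])
plan((.5255,-.0591,.0992),72.4)
E
```

```text
clock: 9.57
tool_pos: [0.5252, -0.0593, 0.099]
eef_rot: [0.152, 0.988, 0.001, 0.0]
contact_force: [-0.9, -0.6, 3.3]
opening: 0.268
pos [ 0.5252 -0.0592  0.0991] jaw 72.47 tilt 0.17 q [ 0.17  0.79 -0.25  1.97  0.42  0.43  0.88] t 9.62 F [0.2 0.7 2. ] Mo [-0.015  0.173 -0.029] op 23.8
[-0.2, 0.2, -0.1, 0.2, 0.0, 0.1]
```

View pics/w8.png

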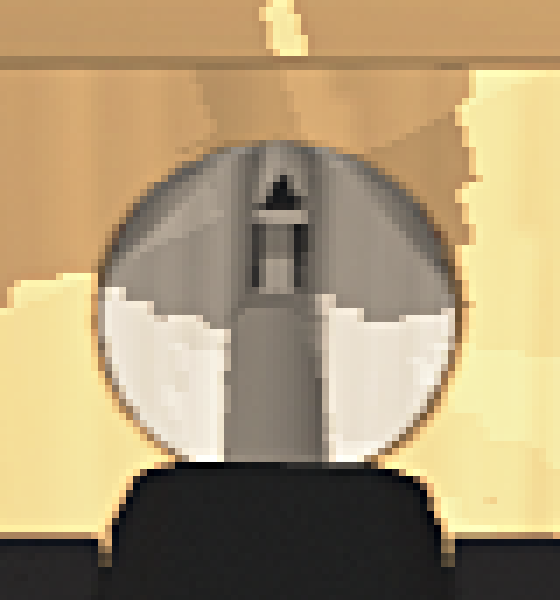

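Run:
```python
from h import *
d=snapshot("wrist"); s,r=st(); p=s["tool_pos"]
for v in (225,217): print(r.inv().apply(bp(d,(285+280/7,210+v/7),.022)-p)*1e3)
print(r.inv().apply(bp(d,(285+279/7,210+305/7),.028)-p)*1e3)
print(r.inv().apply(bp(d,(285+279/7,210+143/7),.028)-p)*1e3)
```

```text
[ 3.77463447  1.17432426 77.09314722]
[ 4.60134671  1.17360138 77.09289942]
[-2.35796567  1.06637811 71.09461632]
[13.94725697  1.05421411 71.08973533]
```

```bash
cat >> h.py <<'E'
def mon():
    s,r=st(); M=r.as_matrix(); c=np.array([-.0030,.0011,0.0772])
    w=s["tool_pos"]+r.apply(c); e=r.inv().apply(np.array([.5282,-.0592,0])-w)*1e3
    print("t",round(s["clock"],2),"jaw",np.degrees(np.arctan2(M[1,1],M[0,1])).round(2),"tilt",np.round(np.degrees((r.inv()*R.from_euler('z',0)).as_rotvec())*0,0)[:0],np.round(M[2,:2]*57.3,2),"tip",w.round(4),"corr(tool xy mm)",e[:2].round(2),"F",np.round(s["contact_force"],1),"Mo",np.round(s["moment"],3),"jt7",np.round(s["joint_torque"][6],3),"q7",np.round(s["q"][6],2))
E
for i in 1; do python3 -c "
from h import *
mon()"; python3 -m creep '[0,0,0.3,0,0,0]' >/dev/null; python3 -c "
from h import *
mon()"; python3 -m creep '[0,0,0.3,0,0,0]'>/dev/null; python3 -c "
from h import *
mon()"; done
python3 -m creep '[0.1,0.3,0.2,0,0,6,0.1,0.3,0.2,0,0,6,0.1,0.3,0.2,0,0,6,0.1,0.3,0.2,0,0,6]'; python3 -c "
from h import *
mon()"
```

```text
t 9.67 jaw 72.47 tilt [] [-0.02  0.17] tip [ 0.5285 -0.0589  0.0219] corr(tool xy mm) [ 0.16 -0.43] F [-0.1  0.4  1.6] Mo [0.018 0.177 0.02 ] jt7 -0.004 q7 0.88
t 9.75 jaw 72.47 tilt [] [-0.03  0.17] tip [ 0.5285 -0.0589  0.0218] corr(tool xy mm) [ 0.23 -0.44] F [-0.5 -0.2  4.1] Mo [-0.025  0.311 -0.056] jt7 0.003 q7 0.88
t 9.83 jaw 72.47 tilt [] [-0.04  0.17] tip [ 0.5286 -0.0589  0.0218] corr(tool xy mm) [ 0.28 -0.45] F [-1.6  0.   5.5] Mo [ 0.056  0.388 -0.038] jt7 0.001 q7 0.88
clock: 10.17
tool_pos: [0.5259, -0.0585, 0.0991]
eef_rot: [0.362, 0.932, 0.002, 0.001]
contact_force: [-1.0, 0.4, 4.0]
opening: 0.268
t 10.17 jaw 47.57 tilt [] [-0.04  0.24] tip [ 0.5291 -0.0595  0.0219] corr(tool xy mm) [ 0.87 -0.48] F [-1.   0.4  4. ] Mo [-0.076  0.321  0.168] jt7 0.727 q7 0.61
```

```bash
m(){ python3 -c "
from h import *
mon()"; }
python3 -m creep '[0,0,0,0,0,0]'>/dev/null; m;python3 -m creep '[0,0,0,0,0,0]'>/dev/null; m; python3 -m creep '[0.6,0,0.2,0,0,4]'>/dev/null;m;python3 -m creep '[0,0,0,0,0,0]'>/dev/null; m
```

```text
t 10.25 jaw 47.43 tilt [] [-0.06  0.22] tip [ 0.5291 -0.0595  0.0219] corr(tool xy mm) [ 0.91 -0.46] F [ 0.  -0.   0.6] Mo [0.1   0.169 0.004] jt7 -0.672 q7 0.61
t 10.33 jaw 47.58 tilt [] [-0.07  0.21] tip [ 0.5291 -0.0595  0.0219] corr(tool xy mm) [ 0.91 -0.46] F [-0.7  0.9  2.8] Mo [-0.111  0.223  0.052] jt7 -0.149 q7 0.61
t 10.42 jaw 43.74 tilt [] [-0.09  0.24] tip [ 0.529  -0.0595  0.0218] corr(tool xy mm) [ 0.81 -0.46] F [-0.5 -1.3  4.7] Mo [-0.387  0.045  0.129] jt7 0.767 q7 0.57
t 10.5 jaw 43.8 tilt [] [-0.11  0.24] tip [ 0.5291 -0.0597  0.0219] corr(tool xy mm) [ 1.01 -0.45] F [-1.8  0.1  2.3] Mo [0.057 0.267 0.065] jt7 -0.482 q7 0.57
```

```bash
m(){ python3 -c "
from h import *
mon()"; }
python3 -m creep '[0.6,0.1,0.2,0,0,5]'>/dev/null; m; python3 -m creep '[0.1,0.3,0.2,0,0,5]'>/dev/null;m; python3 -m creep '[0,0,0,0,0,0]'>/dev/null; m
python3 - <<'E'
from h import *
d=snapshot("wrist"); im=d["color"][:,:,::-1].copy(); cv2.imwrite("pics/w9.png",cv2.resize(im[150:320,210:430],None,fx=3.5,fy=3.5,interpolation=cv2.INTER_CUBIC))
E
```

```text
t 10.58 jaw 38.99 tilt [] [-0.12  0.28] tip [ 0.529  -0.0597  0.0219] corr(tool xy mm) [ 0.92 -0.47] F [-0.8 -1.9  3.1] Mo [-0.478  0.121  0.101] jt7 0.96 q7 0.52
t 10.67 jaw 34.0 tilt [] [-0.11  0.3 ] tip [ 0.5291 -0.0599  0.0219] corr(tool xy mm) [ 1.14 -0.49] F [-1.1 -0.2  5.3] Mo [-0.187  0.472  0.185] jt7 0.477 q7 0.46
t 10.75 jaw 34.08 tilt [] [-0.11  0.29] tip [ 0.5291 -0.0599  0.0219] corr(tool xy mm) [ 1.11 -0.45] F [-1.  -0.1  2. ] Mo [0.043 0.237 0.156] jt7 -0.634 q7 0.46
```

View pics/w9.png

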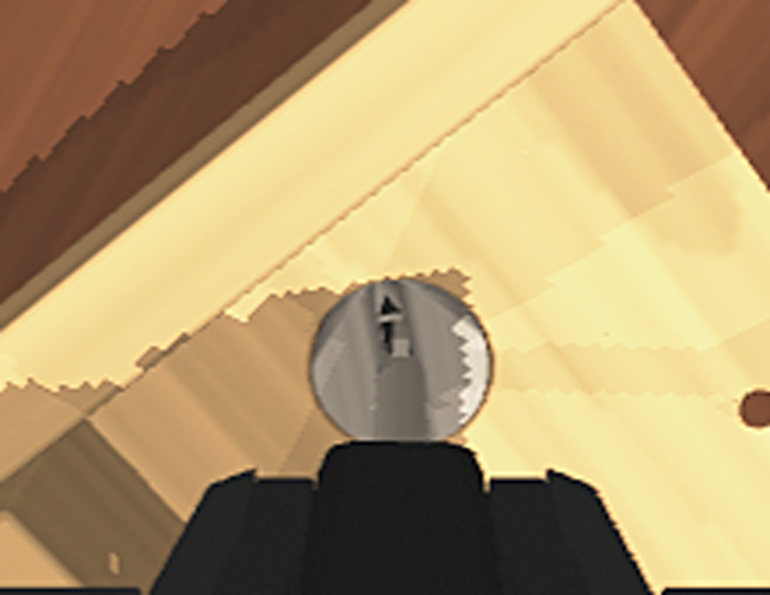

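```bash
m(){ python3 -c "
from h import *
mon()"; }
python3 -m creep '[0.6,0.1,0.2,0,0,3]'>/dev/null; m; python3 -m creep '[0.1,0.2,0.1,0,0,3]'>/dev/null;m; python3 -m creep '[0.1,0.2,0.1,0,0,3]'>/dev/null;m;python3 -m creep '[0,0,0,0,0,0]'>/dev/null; m;python3 -m creep '[0,0,0,0,0,0]'>/dev/null; m
```

```text
t 10.88 jaw 31.5 tilt [] [-0.12  0.31] tip [ 0.529  -0.0598  0.0218] corr(tool xy mm) [ 0.97 -0.48] F [-0.1 -1.6  5.9] Mo [-0.577  0.168  0.176] jt7 0.467 q7 0.44
t 10.97 jaw 28.66 tilt [] [-0.12  0.32] tip [ 0.5291 -0.06    0.0219] corr(tool xy mm) [ 1.15 -0.5 ] F [-0.7  0.2  4.2] Mo [-0.173  0.334  0.175] jt7 0.204 q7 0.41
t 11.05 jaw 25.8 tilt [] [-0.1   0.33] tip [ 0.529  -0.0601  0.0219] corr(tool xy mm) [ 1.22 -0.48] F [-0.8  0.5  4.1] Mo [-0.153  0.315  0.182] jt7 0.206 q7 0.38
t 11.13 jaw 25.98 tilt [] [-0.1   0.33] tip [ 0.5291 -0.0601  0.0219] corr(tool xy mm) [ 1.21 -0.52] F [-1.4  0.3  2.7] Mo [-0.025  0.208  0.155] jt7 -0.462 q7 0.38
t 11.22 jaw 26.23 tilt [] [-0.1   0.32] tip [ 0.529  -0.06    0.0219] corr(tool xy mm) [ 1.16 -0.48] F [ 0.2 -0.2  3.3] Mo [-0.101  0.165  0.045] jt7 -0.174 q7 0.38
```

```bash
m(){ python3 -c "
from h import *
mon()"; }
python3 -m creep '[0.5,0.1,0.2,0,0,3]'>/dev/null; m; python3 -m creep '[0.1,0.2,0.1,0,0,3]'>/dev/null;m; python3 -m creep '[0.1,0.2,0.1,0,0,3]'>/dev/null;m
python3 - <<'E'
from h import *
d=snapshot("wrist"); im=d["color"][:,:,::-1].copy(); cv2.imwrite("pics/w10.png",cv2.resize(im[150:320,210:430],None,fx=3.5,fy=3.5,interpolation=cv2.INTER_CUBIC))
E
```

```text
t 11.3 jaw 23.43 tilt [] [-0.1   0.34] tip [ 0.529  -0.06    0.0218] corr(tool xy mm) [ 1.09 -0.51] F [-2.1 -1.4  6.1] Mo [-0.541  0.242  0.212] jt7 0.482 q7 0.35
t 11.38 jaw 20.52 tilt [] [-0.09  0.35] tip [ 0.529  -0.0602  0.0219] corr(tool xy mm) [ 1.25 -0.55] F [-0.6 -0.7  4.5] Mo [-0.193  0.404  0.085] jt7 0.213 q7 0.32
t 11.47 jaw 17.59 tilt [] [-0.06  0.35] tip [ 0.529  -0.0603  0.0219] corr(tool xy mm) [ 1.3  -0.55] F [-1.1 -1.2  3.7] Mo [-0.117  0.291  0.193] jt7 0.208 q7 0.29
```

View pics/w10.png

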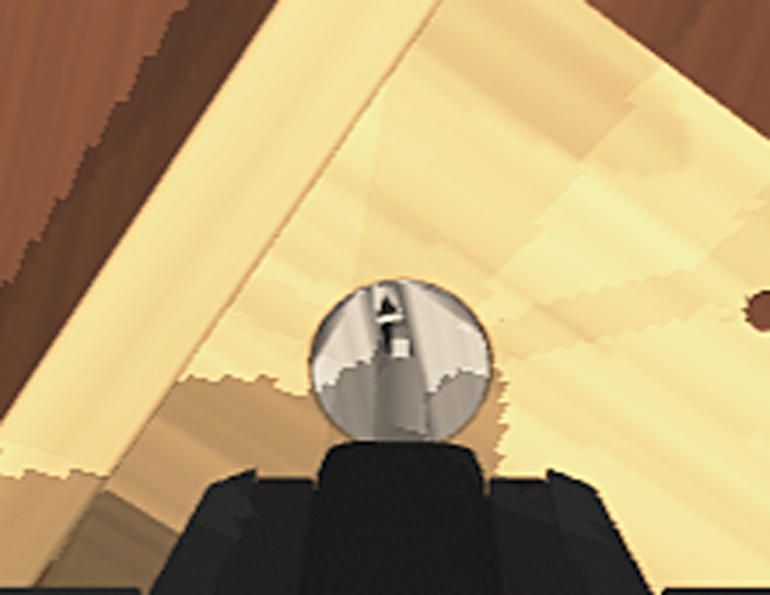

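```bash
cat > m.py <<'E'
from h import *
s,r=st(); M=r.as_matrix()
c=np.array([-.0030,.0011,0.0772]); w=s["tool_pos"]+r.apply(c); e=r.inv().apply(np.array([.5282,-.0592,0])-w)*1e3
print(round(s["clock"],2),"jaw",np.degrees(np.arctan2(M[1,1],M[0,1])).round(2),"tipz",w[2].round(4),"corr",e[:2].round(2),"F",np.round(s["contact_force"],1),"Mz",np.round(s["moment"][2],3),"jt7",np.round(s["joint_torque"][6],3))
E
m(){ python3 m.py; }
python3 -m creep '[0.5,0.1,0.2,0,0,1.5]'>/dev/null; m; python3 -m creep '[0.1,0.1,0.1,0,0,1.5]'>/dev/null;m; python3 -m creep '[0.1,0.1,0.1,0,0,1.5]'>/dev/null;m; python3 -m creep '[0.1,0.1,0.1,0,0,1.5]'>/dev/null;m;python3 -m creep '[0.1,0.1,0.1,0,0,1.5]'>/dev/null;m; python3 -m creep '[0.1,0.1,0.1,0,0,1.5]'>/dev/null;m
```

```text
11.6 jaw 16.1 tipz 0.0218 corr [ 1.19 -0.59] F [-1.3 -1.9  5.2] Mz 0.105 jt7 0.137
11.68 jaw 14.7 tipz 0.0219 corr [ 1.35 -0.55] F [-1.3 -0.3  4.1] Mz 0.15 jt7 -0.047
11.77 jaw 13.25 tipz 0.0219 corr [ 1.36 -0.57] F [-0.7 -0.6  4.5] Mz 0.118 jt7 0.025
11.85 jaw 11.74 tipz 0.0218 corr [ 1.31 -0.59] F [-0.6 -0.4  5.2] Mz 0.195 jt7 0.052
11.93 jaw 10.21 tipz 0.0219 corr [ 1.36 -0.64] F [-1.7 -0.9  5.7] Mz 0.131 jt7 0.029
12.02 jaw 8.67 tipz 0.0218 corr [ 1.36 -0.64] F [-2.1 -1.   5.9] Mz 0.147 jt7 0.036
```

```bash
m(){ python3 m.py; }
python3 -m creep '[0.2,0,0.1,0,0,1.5]'>/dev/null; m; python3 -m creep '[0.1,0,0.1,0,0,1.5]'>/dev/null;m; python3 -m creep '[0.1,0.1,0.1,0,0,1.5]'>/dev/null;m; python3 -m creep '[0.1,0.1,0.1,0,0,1.5]'>/dev/null;m
```

```text
12.1 jaw 7.14 tipz 0.0219 corr [ 1.36 -0.65] F [-1.9 -0.3  4.7] Mz 0.155 jt7 0.036
12.18 jaw 5.6 tipz 0.0219 corr [ 1.43 -0.69] F [-0.1 -0.8  5.4] Mz 0.167 jt7 0.022
12.27 jaw 4.07 tipz 0.0219 corr [ 1.44 -0.69] F [-0.8  0.2  6.5] Mz 0.194 jt7 0.023
12.35 jaw 2.54 tipz 0.0218 corr [ 1.47 -0.67] F [-1.  -0.2  5.9] Mz 0.18 jt7 0.03
```

```bash
m(){ python3 m.py; }
python3 -m creep '[0.1,0,0.1,0,0,1.5]'>/dev/null;m; python3 -m creep '[0.1,0,0.1,0,0,1.5]'>/dev/null;m;python3 -m creep '[0.1,0,0.1,0,0,1.5]'>/dev/null;m;python3 - <<'E'
from h import *
d=snapshot("wrist"); im=d["color"][:,:,::-1].copy(); cv2.imwrite("pics/w11.png",cv2.resize(im[100:320,210:430],None,fx=2.7,fy=2.7,interpolation=cv2.INTER_CUBIC))
E
```

```text
12.43 jaw 1.01 tipz 0.0218 corr [ 1.43 -0.71] F [-0.4 -0.7  6. ] Mz 0.176 jt7 0.035
12.52 jaw -0.53 tipz 0.0219 corr [ 1.46 -0.74] F [-0.3 -1.2  4.9] Mz 0.129 jt7 0.022
12.6 jaw -2.06 tipz 0.0218 corr [ 1.48 -0.74] F [-0.3 -0.3  4.6] Mz 0.146 jt7 0.026
```

View pics/w11.png

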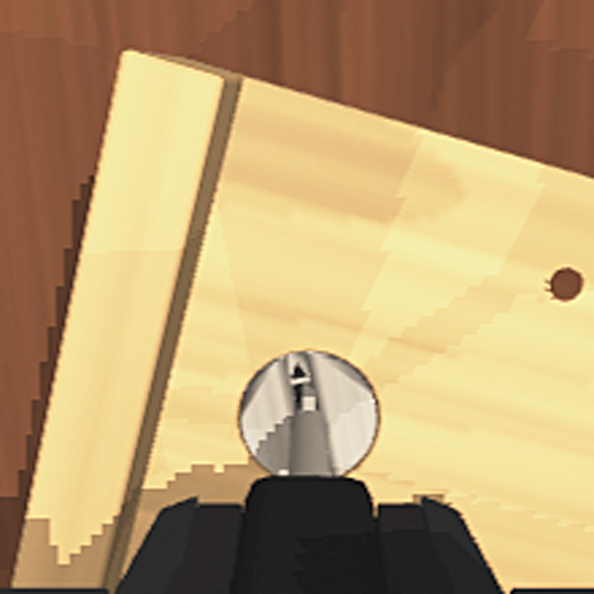

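```bash
m(){ python3 m.py; }
python3 -m creep '[0.5,-0.3,0.1,0,0,1.5]'>/dev/null;m; python3 -m creep '[0.2,0,0.1,0,0,1.5]'>/dev/null;m;python3 -m creep '[0.1,0,0.1,0,0,1.5]'>/dev/null;m;python3 -m creep '[0.1,0,0.1,0,0,1.5]'>/dev/null;m
```

```text
12.73 jaw -3.64 tipz 0.0219 corr [ 1.38 -0.75] F [-0.1 -2.2  4.7] Mz 0.151 jt7 0.123
12.82 jaw -5.22 tipz 0.0219 corr [ 1.49 -0.82] F [-0.3 -0.8  5.1] Mz 0.142 jt7 0.051
12.9 jaw -6.82 tipz 0.0219 corr [ 1.57 -0.85] F [-1.3 -1.6  5.5] Mz 0.131 jt7 0.039
12.98 jaw -8.41 tipz 0.0218 corr [ 1.54 -0.85] F [-1.4 -0.3  5.1] Mz 0.167 jt7 0.012
```

```bash
m(){ python3 m.py; }
python3 -m creep '[0.1,0,0.1,0,0,1.5]'>/dev/null;m; python3 -m creep '[0.1,0,0.1,0,0,1.5]'>/dev/null;m;python3 -m creep '[0.1,0,0.1,0,0,1.5]'>/dev/null;m;python3 -m creep '[0.1,0,0.1,0,0,1.5]'>/dev/null;m
```

```text
13.07 jaw -10.0 tipz 0.0218 corr [ 1.56 -0.85] F [-0.7 -0.7  4.9] Mz 0.234 jt7 0.008
13.15 jaw -11.59 tipz 0.0218 corr [ 1.58 -0.89] F [-1.5  0.5  6.4] Mz 0.19 jt7 -0.001
13.23 jaw -13.17 tipz 0.0218 corr [ 1.61 -0.87] F [ 0.2 -0.1  5.9] Mz 0.277 jt7 -0.022
13.32 jaw -14.75 tipz 0.0218 corr [ 1.59 -0.88] F [-1.2 -1.2  5. ] Mz 0.245 jt7 -0.002
```

```bash
m(){ python3 m.py; }
for i in 1 2 3 4 5; do python3 -m creep '[0,0,0,0,0,0]'>/dev/null;m; done
python3 - <<'E'
from h import *
d=snapshot("wrist"); im=d["color"][:,:,::-1].copy(); cv2.imwrite("pics/w12.png",cv2.resize(im[100:320,210:430],None,fx=2.7,fy=2.7,interpolation=cv2.INTER_CUBIC))
d=snapshot("side"); im=d["color"][:,:,::-1].copy(); cv2.imwrite("pics/s12.png",cv2.resize(im[210:310,240:400],None,fx=5,fy=5,interpolation=cv2.INTER_CUBIC))
E
```

```text
13.4 jaw -14.82 tipz 0.0219 corr [ 1.57 -0.85] F [-0.5 -0.4  4.4] Mz 0.152 jt7 -0.295
13.48 jaw -14.82 tipz 0.0219 corr [ 1.58 -0.88] F [-1.7 -0.7  4.6] Mz 0.176 jt7 -0.188
13.57 jaw -14.82 tipz 0.0219 corr [ 1.6  -0.85] F [-0.6 -1.5  4.7] Mz 0.199 jt7 -0.182
13.65 jaw -14.81 tipz 0.0218 corr [ 1.58 -0.87] F [-1.3 -0.1  4.4] Mz 0.181 jt7 -0.176
13.73 jaw -14.8 tipz 0.0218 corr [ 1.55 -0.87] F [-0.5 -0.5  4.4] Mz 0.142 jt7 -0.174
```

View pics/w12.png

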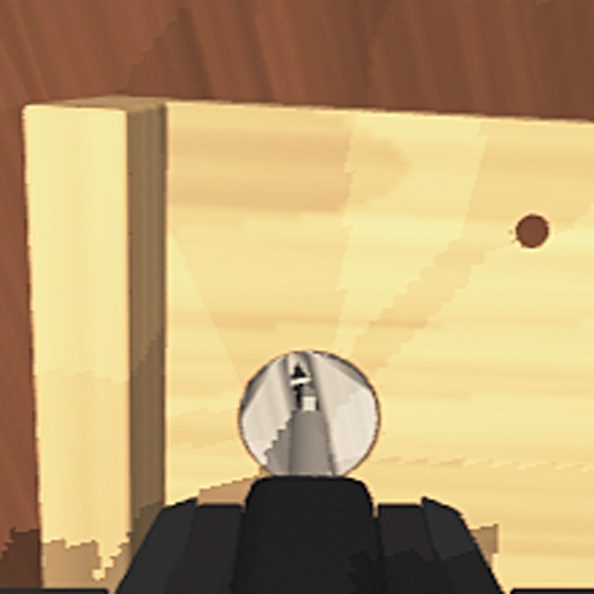

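View pics/s12.png

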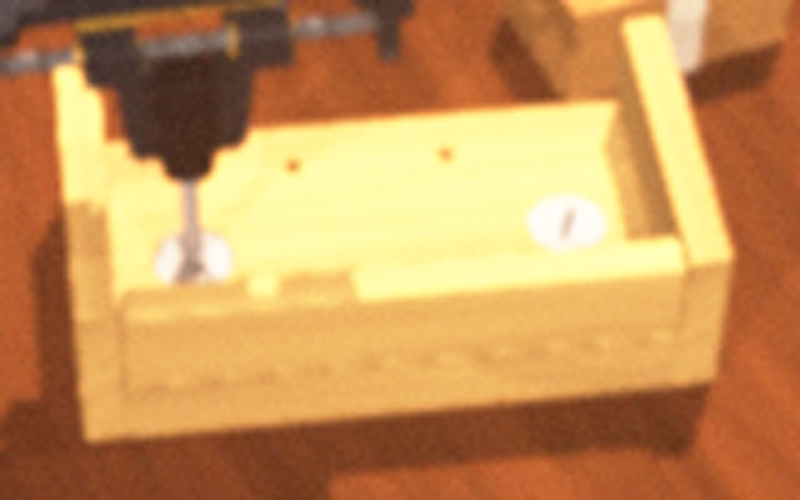

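```bash
m(){ python3 m.py; }
python3 -m creep '[0,0,0.1,0,0,0.5]'>/dev/null;m; python3 -m creep '[0,0,0.1,0,0,0.5]'>/dev/null;m
```

```text
13.92 jaw -15.32 tipz 0.0218 corr [ 1.6  -0.91] F [-0.6 -0.4  6.2] Mz 0.146 jt7 -0.069
14.0 jaw -15.85 tipz 0.0218 corr [ 1.59 -0.91] F [-2.  -0.3  6.2] Mz 0.203 jt7 -0.125
```

```bash
m(){ python3 m.py; }
python3 -m creep '[0,0,0.1,0,0,0.5]'>/dev/null;m; python3 -m creep '[0,0,0.1,0,0,0.5]'>/dev/null;m;python3 -m creep '[0,0,0.1,0,0,0.2]'>/dev/null;m;python3 -m creep '[0,0,0.1,0,0,0.2]'>/dev/null;m
```

```text
14.08 jaw -16.38 tipz 0.0218 corr [ 1.63 -0.88] F [-2.1 -0.1  6. ] Mz 0.18 jt7 -0.135
14.17 jaw -16.91 tipz 0.0219 corr [ 1.62 -0.91] F [-2.5 -0.3  5. ] Mz 0.23 jt7 -0.142
14.25 jaw -17.13 tipz 0.0218 corr [ 1.64 -0.9 ] F [-1.1 -0.6  5.9] Mz 0.171 jt7 -0.212
14.33 jaw -17.35 tipz 0.0219 corr [ 1.63 -0.94] F [-0.8 -0.5  5.7] Mz 0.186 jt7 -0.191
```

```bash
m(){ python3 m.py; }
for i in 1 2 3 4; do python3 -m creep '[0,0,0,0,0,0]'>/dev/null;m; done
```

```text
14.42 jaw -17.35 tipz 0.0219 corr [ 1.6  -0.91] F [ 0.3 -0.4  3.6] Mz 0.251 jt7 -0.231
14.5 jaw -17.35 tipz 0.0219 corr [ 1.59 -0.88] F [-1.1 -1.   4.2] Mz 0.24 jt7 -0.216
14.58 jaw -17.35 tipz 0.0219 corr [ 1.62 -0.93] F [-0.7  0.1  4.4] Mz 0.268 jt7 -0.215
14.67 jaw -17.35 tipz 0.0219 corr [ 1.62 -0.92] F [-1.4 -0.4  5.5] Mz 0.263 jt7 -0.214
```

```bash
m(){ python3 m.py; }
python3 -m creep '[0,0,0.1,0,0,0.4]'>/dev/null;m;python3 -m creep '[0,0,0.1,0,0,0.4]'>/dev/null;m
for i in 1 2 3 4; do python3 -m creep '[0,0,0,0,0,0]'>/dev/null;m; done
```

```text
14.75 jaw -17.75 tipz 0.0218 corr [ 1.62 -0.93] F [-1.3 -0.1  7.1] Mz 0.242 jt7 -0.132
14.83 jaw -18.17 tipz 0.0218 corr [ 1.64 -0.93] F [-1.5 -0.4  5.5] Mz 0.223 jt7 -0.176
14.92 jaw -18.19 tipz 0.0219 corr [ 1.66 -0.94] F [-0.3 -0.4  4. ] Mz 0.203 jt7 -0.258
15.0 jaw -18.19 tipz 0.0218 corr [ 1.65 -0.88] F [-2.3 -0.2  5.1] Mz 0.266 jt7 -0.231
15.08 jaw -18.19 tipz 0.0219 corr [ 1.64 -0.93] F [-1.2 -0.2  5.1] Mz 0.174 jt7 -0.229
15.17 jaw -18.19 tipz 0.0218 corr [ 1.64 -0.9 ] F [-1.8 -0.9  4.6] Mz 0.209 jt7 -0.227
```

```bash
m(){ python3 m.py; }
python3 -m creep '[0,-0.2,0,0,0,-4,-0.1,-0.2,0,0,0,-4,0,0,0,0,0,0,0,0,0,0,0,0]'>/dev/null;m;python3 -m creep '[0,0,0,0,0,0]'>/dev/null;m; python3 -m creep '[0,0,0,0,0,0]'>/dev/null;m
```

```text
15.5 jaw -10.14 tipz 0.0218 corr [ 1.53 -0.96] F [-0.7 -0.6  5. ] Mz 0.029 jt7 0.065
15.58 jaw -10.26 tipz 0.0219 corr [ 1.5  -0.97] F [-0.3 -0.6  4.9] Mz -0.008 jt7 0.03
15.67 jaw -10.35 tipz 0.0219 corr [ 1.47 -0.96] F [-0.9 -0.1  4.9] Mz -0.022 jt7 0.004
```

```bash
python3 -m creep '[0,0,-4,0,0,0,0,0,-8,0,0,0,0,0,-12,0,0,0,0,0,-15,0,0,0,0,0,-15,0,0,0]';python3 -m creep '[0,0,-15,0,0,0,0,0,-15,0,0,0,0,0,-10,0,0,0,0,0,0,0,0,0,0,0,0,0,0,0]'
python3 - <<'E'
from h import *
d=snapshot("wrist"); im=d["color"][:,:,::-1].copy(); cv2.imwrite("pics/w13.png",im)
plan((.4317,.2577,.205),-10)
E
```

```text
clock: 16.08
tool_pos: [0.5244, -0.0557, 0.1517]
eef_rot: [0.769, 0.64, 0.001, 0.0]
contact_force: [0.4, -0.0, -0.9]
opening: 0.265
clock: 16.5
tool_pos: [0.5248, -0.0543, 0.1971]
eef_rot: [0.769, 0.64, 0.002, 0.001]
contact_force: [-0.1, 0.4, -1.7]
opening: 0.269
pos [ 0.5248 -0.0543  0.1969] jaw -10.49 tilt 0.26 q [-0.07  0.63  0.14  1.92 -0.15  0.6  -0.02] t 16.55 F [ 0.2  0.5 -1.1] Mo [-0.108  0.048 -0.025] op 23.1
[32.2, -16.5, -0.9, 0.0, -0.0, -0.1, 32.2, -16.5, -0.9, 0.0, -0.0, -0.1, 32.2, -16.4, -0.9, 0.0, -0.0, -0.1, 32.2, -16.4, -0.9, 0.0, -0.0, -0.1, 32.3, -16.4, -0.9, 0.0, -0.0, -0.1]
[32.3, -16.3, -0.9, 0.0, -0.0, -0.1, 32.3, -16.3, -0.9, 0.0, -0.0, -0.1, 32.3, -16.3, -0.9, 0.0, -0.0, -0.1, 32.3, -16.2, -0.9, 0.0, -0.0, -0.1]
```

View pics/w13.png

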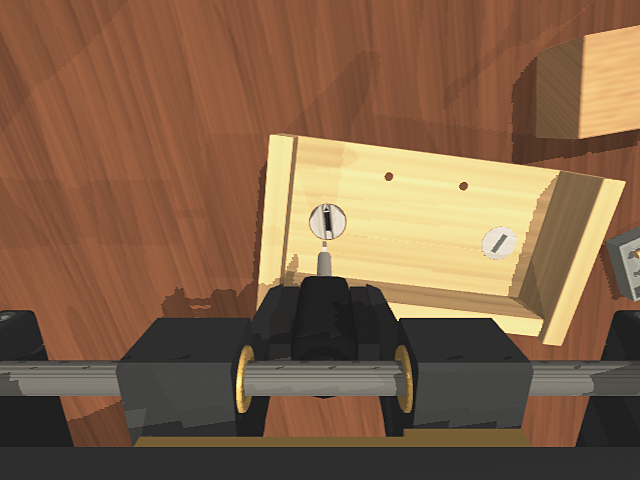

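```bash
python3 - <<'E'
from h import *
im=cv2.imread("pics/w13.png"); cv2.imwrite("pics/w13c.png",cv2.resize(im[195:285,285:365],None,fx=6.5,fy=6.5,interpolation=cv2.INTER_NEAREST))
E
python3 -m creep '[32,-16,0,0,0,0,32,-16,0,0,0,0,32,-16,0,0,0,0,32,-16,0,0,0,0,32,-16,0,0,0,0]';python3 -c "
from h import *
plan((.4317,.2577,.205),-10)"
```

```text
clock: 16.97
tool_pos: [0.4764, 0.1117, 0.193]
eef_rot: [0.776, 0.631, -0.001, 0.004]
contact_force: [1.1, 1.1, -1.5]
opening: 0.269
pos [0.4764 0.1117 0.193 ] jaw -11.78 tilt 0.45 q [-0.45  0.6   0.19  2.03 -0.2   0.53 -0.33] t 16.97 F [ 1.1  1.1 -1.5] Mo [-0.001  0.063  0.038] op 23.7
[26.7, -14.7, -2.6, 0.1, 0.1, -0.4, 26.8, -14.5, -2.6, 0.1, 0.1, -0.4, 26.9, -14.4, -2.5, 0.1, 0.1, -0.4, 27.0, -14.2, -2.5, 0.1, 0.1, -0.4, 27.1, -14.0, -2.4, 0.1, 0.1, -0.4]
```

View pics/w13c.png

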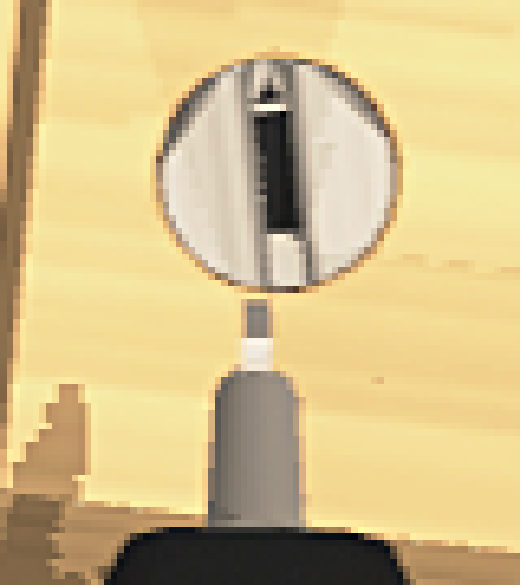

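```bash
python3 -m creep '[27,-15,-2,0,0,-0.4,27,-14,-2,0,0,-0.4,27,-14,-2,0,0,-0.4,27,-14,-2,0,0,-0.4,15,-8,0,0,0,-0.3]';python3 -m creep '[0,0,0,0,0,0,0,0,0,0,0,0]';python3 -c "
from h import *
plan((.4316,.2579,.17),-9.9)"
```

```text
clock: 17.38
tool_pos: [0.4284, 0.2555, 0.1955]
eef_rot: [0.763, 0.647, -0.005, 0.001]
contact_force: [0.0, -0.4, -2.0]
opening: 0.267
clock: 17.55
tool_pos: [0.4254, 0.2606, 0.1937]
eef_rot: [0.76, 0.65, -0.006, 0.0]
contact_force: [-0.1, -0.4, -1.1]
opening: 0.27
pos [0.4254 0.2606 0.1937] jaw -8.87 tilt 0.69 q [-0.78  0.61  0.22  1.99 -0.23  0.57 -0.56] t 17.55 F [-0.1 -0.4 -1.1] Mo [-0.104  0.023 -0.056] op 23.8
[-1.5, 6.8, 23.6, -0.4, 0.5, 1.0]
```

```bash
python3 -m creep '[-1.5,6.5,10,-0.4,0.5,1,0,0,10,0,0,0,0,0,0,0,0,0,0,0,0,0,0,0]';python3 - <<'E'
from h import *
d=snapshot("wrist"); im=d["color"][:,:,::-1].copy(); cv2.imwrite("pics/w14.png",cv2.resize(im[100:320,240:410],None,fx=2.7,fy=2.7,interpolation=cv2.INTER_CUBIC))
print("sock px",pj(d,np.array([.4308,.2567,.064])))
s,r=st(); print("tip corner world",bp(d,(324.6,241),(s["tool_pos"]+r.apply([0,0,.0772]))[2])-r.apply([.008,0,0]))
plan((.4316,.2579,.15),-9.9)
E
```

```text
clock: 17.88
tool_pos: [0.4324, 0.2528, 0.1716]
eef_rot: [0.767, 0.641, -0.002, 0.001]
contact_force: [-0.1, 0.6, -1.1]
opening: 0.268
sock px [319.44755797 231.50786375]
tip corner world [0.43372704 0.25057473 0.09447862]
pos [0.4322 0.2526 0.1716] jaw -10.24 tilt 0.32 q [-0.75  0.65  0.2   2.01 -0.25  0.51 -0.55] t 17.93 F [-0.1  0.  -1.1] Mo [-0.073  0.064  0.028] op 23.8
[5.2, -1.6, 21.6, -0.1, 0.3, -0.3]
```

View pics/w14.png

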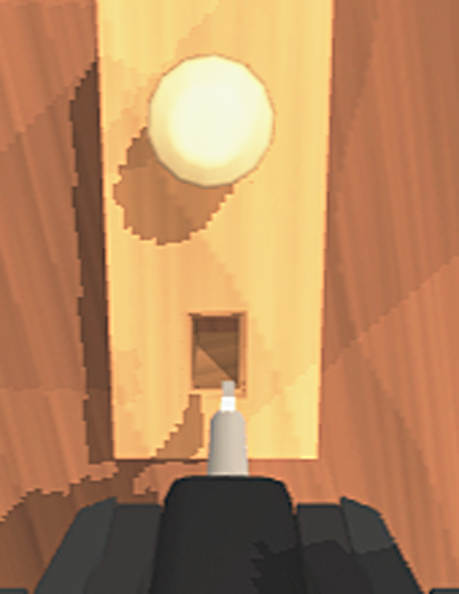

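Run:
```python
from h import *
d=snapshot("wrist"); s,r=st(); p=s["tool_pos"]
so=bp(d,(320.9,230.4),.064); print(so, r.inv().apply(so-p)*1e3)
tip=bp(d,(240+229/2.7,100+381/2.7),(p+r.apply([0,0,.0772]))[2]); print(r.inv().apply(tip-p)*1e3)
```

```text
[0.43194406 0.25714817 0.064     ] [  4.32236657  -0.96371721 107.92582143]
[ 5.81134474  2.00331657 77.17200054]
```

```bash
python3 -m creep '[3,-1,7,0,0.3,0.3,3,-1,7,0,0,0,0,0,3,0,0,0,0,0,0,0,0,0]';python3 - <<'E'
from h import *
d=snapshot("wrist"); im=d["color"][:,:,::-1].copy(); cv2.imwrite("pics/w15.png",cv2.resize(im[180:290,280:370],None,fx=5,fy=5,interpolation=cv2.INTER_NEAREST))
plan((.4316,.2585,.15),-9.9)
E
```

```text
clock: 18.32
tool_pos: [0.4325, 0.2595, 0.1545]
eef_rot: [0.77, 0.639, 0.001, -0.001]
contact_force: [0.3, 0.3, -1.9]
opening: 0.271
pos [0.4325 0.2597 0.1547] jaw -10.63 tilt 0.18 q [-0.74  0.68  0.18  2.02 -0.26  0.46 -0.55] t 18.37 F [-0.1  0.3 -1.9] Mo [-0.055  0.147  0.009] op 23.6
[-1.3, -0.6, 4.7, 0.1, -0.2, -0.7]
```

View pics/w15.png

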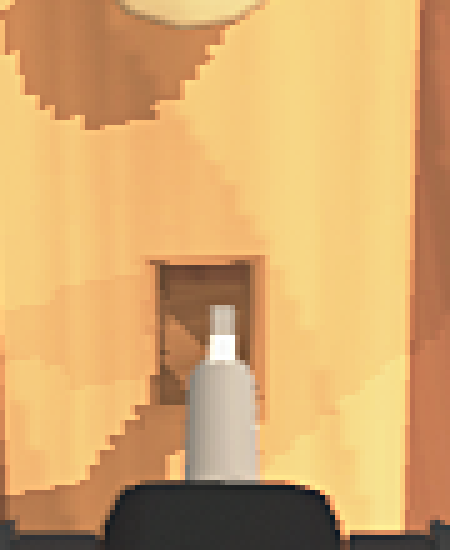

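Run:
```python
from h import *
d=snapshot("wrist"); s,r=st(); p=s["tool_pos"]
so=bp(d,(321.4,246.6),.064); print(so, r.inv().apply(so-p)*1e3)
tip=bp(d,(324.4,241.2),(p+r.apply([0,0,.0772]))[2]); print(r.inv().apply(tip-p)*1e3)
```

```text
[0.43168979 0.25772762 0.064     ] [-2.35985199 -0.66411558 90.92004933]
[ 6.3398617   1.51673375 77.2228377 ]
```

```bash
python3 -m creep '[-0.3,-1.5,5,0,0,-0.7,0,0,8,0,0,0,0,0,0,0,0,0]';python3 - <<'E'
from h import *
d=snapshot("wrist"); im=d["color"][:,:,::-1].copy(); cv2.imwrite("pics/w16.png",cv2.resize(im[180:290,280:370],None,fx=5,fy=5,interpolation=cv2.INTER_NEAREST))
plan((.4316,.2585,.0812),-9.9)
E
```

```text
clock: 18.67
tool_pos: [0.4314, 0.2601, 0.1414]
eef_rot: [0.765, 0.644, 0.002, -0.0]
contact_force: [-0.1, -0.2, -1.1]
opening: 0.268
pos [0.4315 0.2602 0.1418] jaw -9.84 tilt 0.3 q [-0.74  0.7   0.17  2.03 -0.27  0.42 -0.54] t 18.72 F [ 0.8  0.1 -1.5] Mo [-0.039  0.169  0.003] op 23.3
[-0.9, 0.1, 30.3, 0.1, -0.1, 0.0, -0.9, 0.2, 30.3, 0.1, -0.1, 0.0]
```

View pics/w16.png

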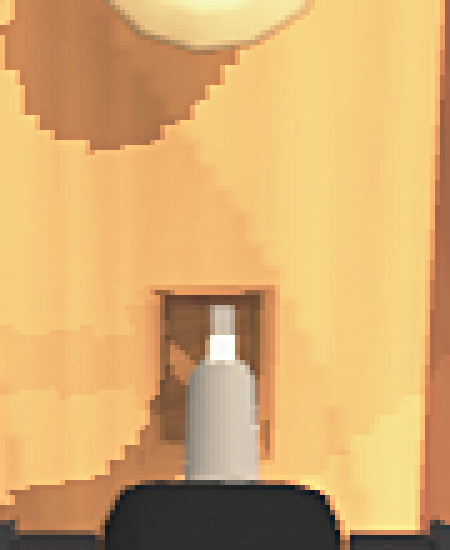

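```bash
python3 -m creep '[-0.3,-0.8,6,0,0,0,0,0,8,0,0,0,0,0,10,0,0,0,0,0,10,0,0,0,0,0,0,0,0,0]';python3 -c "
from h import *
plan((.4312,.2595,.0812),-9.9)"
```

```text
clock: 19.13
tool_pos: [0.4312, 0.2603, 0.1051]
eef_rot: [0.765, 0.644, 0.003, -0.0]
contact_force: [-0.9, -0.0, -1.3]
opening: 0.268
pos [0.4312 0.2603 0.1051] jaw -9.85 tilt 0.38 q [-0.71  0.76  0.13  2.06 -0.28  0.33 -0.52] t 19.13 F [-0.9 -0.  -1.3] Mo [-0.063  0.064 -0.004] op 23.7
[-0.9, 0.1, 23.9, 0.2, -0.3, 0.1]
```

```bash
python3 -m creep '[-0.5,0,7,0.2,-0.3,0,-0.4,0,7,0,0,0,0,0,5,0,0,0,0,0,0,0,0,0]';python3 -c "
from h import *
plan((.4312,.2595,.0812),-9.9)"
```

```text
clock: 19.47
tool_pos: [0.4312, 0.2594, 0.0839]
eef_rot: [0.765, 0.644, -0.0, 0.0]
contact_force: [-0.3, -0.0, -1.3]
opening: 0.268
pos [0.4312 0.2594 0.0839] jaw -9.86 tilt 0.02 q [-0.7   0.8   0.12  2.06 -0.29  0.29 -0.52] t 19.47 F [-0.3 -0.  -1.3] Mo [-0.098  0.018 -0.005] op 23.6
[0.1, -0.0, 2.7, 0.0, 0.0, 0.0]
```

```bash
python3 -m creep '[0,0,2,0,0,0,0,0,1,0,0,0,0,0,0,0,0,0]';python3 -c "
from h import *
plan((.4312,.2595,.0812),-9.9)"
```

```text
clock: 19.72
tool_pos: [0.4314, 0.2594, 0.0813]
eef_rot: [0.765, 0.644, 0.0, 0.0]
contact_force: [-0.3, -0.0, -1.9]
opening: 0.265
pos [0.4314 0.2594 0.0813] jaw -9.87 tilt 0.02 q [-0.7   0.81  0.11  2.06 -0.29  0.29 -0.52] t 19.72 F [-0.3 -0.  -1.9] Mo [-0.115  0.131 -0.041] op 23.4
[0.1, -0.2, 0.1, 0.0, -0.0, 0.0]
```

```bash
python3 -m creep '[0,0,0.8,0,0,0,0,0,0.5,0,0,0]';python3 -m creep '[0,0,0.3,0,0,0,0,0,0,0,0,0]'
```

```text
clock: 19.88
tool_pos: [0.4315, 0.2595, 0.0811]
eef_rot: [0.765, 0.644, 0.001, 0.0]
contact_force: [-1.1, -0.4, 3.8]
opening: 0.268
clock: 20.05
tool_pos: [0.4316, 0.2595, 0.0812]
eef_rot: [0.765, 0.644, 0.001, 0.0]
contact_force: [0.3, 0.0, -2.1]
opening: 0.268
```

```bash
python3 -m creep '[0,0,0,0,0,0,0,0,0,0,0,0,0,0,0,0,0,0,0,0,0,0,0,0,0,0,0,0,0,0]' 60 10;python3 -m creep '[0,0,0,0,0,0,0,0,-6,0,0,0,0,0,-15,0,0,0,0,0,-15,0,0,0,0,0,-20,0,0,0]';python3 -m creep '[0,0,-25,0,0,0,0,0,-25,0,0,0,0,0,-20,0,0,0,0,0,0,0,0,0]'
python3 - <<'E'
from h import *
for n in ("wrist","side","top"):
    d=snapshot(n); im=d["color"][:,:,::-1].copy(); cv2.imwrite(f"pics/{n}17.png",im)
plan((.4312,.2595,.2),-9.9)
E
```

```text
clock: 20.47
tool_pos: [0.4325, 0.2601, 0.0812]
eef_rot: [0.765, 0.644, 0.002, 0.0]
contact_force: [-0.6, 0.4, 0.8]
opening: 0.622
clock: 20.88
tool_pos: [0.4301, 0.2586, 0.1365]
eef_rot: [0.765, 0.644, -0.002, -0.0]
contact_force: [0.3, 0.1, 0.4]
opening: 0.682
clock: 21.22
tool_pos: [0.4311, 0.2588, 0.2139]
eef_rot: [0.766, 0.643, 0.0, -0.0]
contact_force: [1.2, -0.2, 0.0]
opening: 0.684
pos [0.4289 0.2579 0.21  ] jaw -9.9 tilt 0.39 q [-0.78  0.59  0.24  1.97 -0.23  0.61 -0.57] t 21.37 F [-0.4 -0.3 -0.3] Mo [-0.087  0.1   -0.007] op 59.5
[2.0, 2.0, 10.0, -0.3, 0.2, 0.0]
```

View pics/wrist17.png

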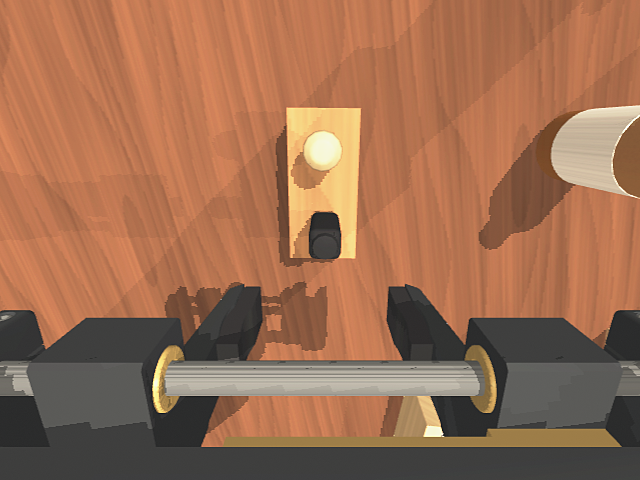

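View pics/side17.png

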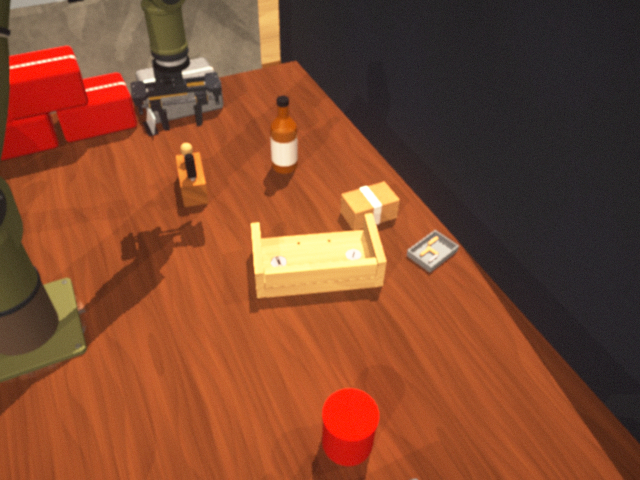

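Run:
```python
from h import *
a=cv2.imread("pics/side0.png");b=cv2.imread("pics/side17.png")
f=lambda i:np.hstack([cv2.resize(i[140:215,165:220],None,fx=5,fy=5,interpolation=cv2.INTER_CUBIC),cv2.resize(i[215:305,245:310],None,fx=4.17,fy=4.17,interpolation=cv2.INTER_CUBIC)[:375]])
x,y=f(a),f(b); h=min(len(x),len(y)); cv2.imwrite("pics/cmp.png",cv2.resize(np.hstack([x[:h],y[:h]]),None,fx=.7,fy=.7))
```

```text
(no output)
```

View pics/cmp.png

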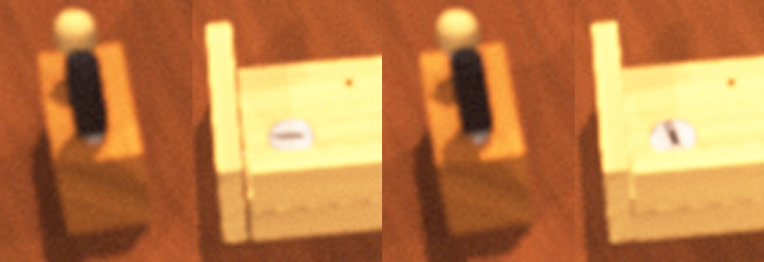

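The before/after crops show the driver standing as it did at the start. The dark gap beside the panel is gone, and the gripper is clear of everything, so I'm handing in.

```bash
python3 -c "
from plant import *
print(finish_job()); print(get_state()['clock'])"
```

```text
the job is handed in; nothing more can be done
None
the job is handed in; nothing more can be done
```

I tightened the cam until the panel shut, stood the screwdriver back in its own socket, and handed the job in at about 21.4 s. The hand-in reports no verdict, so success is not confirmed.

**Tightening:** I set the blade in the cam slot and turned the hand about 91° clockwise. I then backed off about 8° to take the load off before lifting the driver out.

**Torque:** The final holding torque was about 0.23 N m on joint 7. The wrist moment readings were noisy, between 0.17 and 0.27, averaging about 0.21 in the last hold and about 0.23 over the last two. Both averages fall within the 0.20–0.27 snug band. The highest single moment reading while turning was 0.28, which I took as noise because the readings dropped to about 0.17 at the next stop. I had no direct reading of the bolt's pull.

**Last checks:**
- **Panel:** in the side picture the dark gap beside the panel is gone. The resolution is too coarse to confirm the 0.3 mm limit.
- **Screwdriver:** it stands upright, and the hand let go at the height where it first gripped it (0.0812 m). It looks the same as in the first picture.
- **Other objects:** the awl, bottle, tin and carton look unmoved in the side picture. I saved a final top view but did not look at it.
- **Gripper:** it ended open and clear of everything.

**Disagreement:** the wrist camera put the driver's tip about 3 mm off the hand's centre line, more than the 1 mm I estimated at the grip. I corrected for this from the pictures when seating the blade and when returning the driver to its socket.

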